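# Restock the changing-table organiser and slide it to the mat

## Task

Restock the sliding organiser while it stands at its window-side stop: take every empty, open tin out of it and put it in the pine box, and set every full tin from the table top upright and fully home in a well of its own shape. Then slide the organiser along its rail to the other stop, beside the changing mat, so that the catch holds it, with all the tins still seated. Leave the other things on the table where they are.

Things in the scene. Friction and masses are not known exactly. Their poses are not given: they have to be found in the camera images.
- round_tin_1: Full closed round aluminium cream tin with a ribbed twist cap and a cream-coloured disc on top: body 62 mm across for the lower 17 mm, cap 64 mm across above that, 36 mm high in all, about 120 g. Origin: centre of its underside, z up. Starts loose on the table top; may be absent.
- round_tin_2: Full closed round aluminium cream tin with a ribbed twist cap and a cream-coloured disc on top: body 62 mm across for the lower 17 mm, cap 64 mm across above that, 36 mm high in all, about 120 g. Origin: centre of its underside, z up. Starts loose on the table top; may be absent.
- round_tin_3: Full closed round aluminium cream tin with a ribbed twist cap and a cream-coloured disc on top: body 62 mm across for the lower 17 mm, cap 64 mm across above that, 36 mm high in all, about 120 g. Origin: centre of its underside, z up. Starts loose on the table top; may be absent.
- square_tin_1: Full closed square tin with a mint panel on its lid: body 54 x 54 mm for the lower 17 mm, lid 56 x 56 mm above that, 36 mm high in all, about 120 g. Origin: centre of its underside, z up, x and y square to its sides. Starts loose on the table top; may be absent.
- square_tin_2: Full closed square tin with a mint panel on its lid: body 54 x 54 mm for the lower 17 mm, lid 56 x 56 mm above that, 36 mm high in all, about 120 g. Origin: centre of its underside, z up, x and y square to its sides. Starts loose on the table top; may be absent.
- empty_tin_1: Empty open aluminium tin body without a cap, round, 62 mm outside, 28 mm high, wall 2 mm, about 35 g. Origin: centre of its underside, z up. Starts standing in a round well of the organiser; may be absent.
- empty_tin_2: Empty open aluminium tin body without a cap, round, 62 mm outside, 28 mm high, wall 2 mm, about 35 g. Origin: centre of its underside, z up. Starts standing in a round well of the organiser; may be absent.
- empty_tin_3: Empty open aluminium tin body without a cap, round, 62 mm outside, 28 mm high, wall 2 mm, about 35 g. Origin: centre of its underside, z up. Starts standing in a round well of the organiser; may be absent.
- round_well_1 (a point): Round well, 65 mm across, of the organiser, 12 mm deep, with chamfered rim. Site at the centre of the well's floor, moving with the organiser; z up, y along the rail towards the changing mat, x across the rail away from the robot. From the window end the wells are round 1, square 1, round 2, square 2, round 3, 72 mm apart.
- round_well_2 (a point): Round well, 65 mm across, of the organiser, 12 mm deep, with chamfered rim. Site at the centre of the well's floor, moving with the organiser; z up, y along the rail towards the changing mat, x across the rail away from the robot. From the window end the wells are round 1, square 1, round 2, square 2, round 3, 72 mm apart.
- round_well_3 (a point): Round well, 65 mm across, of the organiser, 12 mm deep, with chamfered rim. Site at the centre of the well's floor, moving with the organiser; z up, y along the rail towards the changing mat, x across the rail away from the robot. From the window end the wells are round 1, square 1, round 2, square 2, round 3, 72 mm apart.
- square_well_1 (a point): Square well, 57 x 57 mm, its sides along the point's x and y, of the organiser, 12 mm deep, with chamfered rim. Site at the centre of the well's floor, moving with the organiser; z up, y along the rail towards the changing mat, x across the rail away from the robot. From the window end the wells are round 1, square 1, round 2, square 2, round 3, 72 mm apart.
- square_well_2 (a point): Square well, 57 x 57 mm, its sides along the point's x and y, of the organiser, 12 mm deep, with chamfered rim. Site at the centre of the well's floor, moving with the organiser; z up, y along the rail towards the changing mat, x across the rail away from the robot. From the window end the wells are round 1, square 1, round 2, square 2, round 3, 72 mm apart.
- organiser_knob (a point): Centre of the top of the upright birch knob (22 mm across, 40 mm tall) on the window-side end of the organiser, for sliding it. The deck top is 40 mm below this point (46 mm above the table; well floors 34 mm above the table). round_well_1 is 63 mm from the knob. Axes as the wells: y along the rail towards the mat.
- organiser (a joint): Travel of the birch organiser (deck 100 x 420 x 20 mm) on its fixed rail (106 x 706 mm), m: 0 at the window-side stop (-y end, where it starts), 0.24 at the stop beside the changing mat (+y end). A ball catch at each stop draws it in over the last 6 mm; about 4 N to leave or enter a catch, 1 N to slide between; it stays where it is left.
- pine_box: Open pine box for empties standing on the table, fixed, 170 (x) x 180 (y) x 70 mm outside, walls and floor 8 mm. Origin: centre of its underside, z up.
- comb: Grey plastic comb, 150 x 36 x 6 mm, lying flat; origin at its middle. To be left alone.
- teether: Mint teether ring, 84 mm across, 14 mm high, lying flat behind the rail; origin at the centre of its underside. To be left alone.
- rattle: Wooden dumb-bell rattle, 154 mm long along its x, heads 44 mm across, lying; origin under its middle. To be left alone.
- hairbrush: Birch baby hairbrush, 185 mm long along its x, 45 mm wide, 32 mm high; origin under its middle. To be left alone.
- lotion_bottle: Pale lotion bottle, 56 mm across, 150 mm tall, standing behind the rail; origin at the centre of its underside. To be left alone.
- cotton_jar: Glass jar with birch lid, 72 mm across, 100 mm tall, standing behind the rail; origin at the centre of its underside. To be left alone.
- thermometer: White thermometer, 140 x 24 x 14 mm, lying flat between the pine box and the tins; origin under its middle. To be left alone.

How it is judged:
On the way, in this order (a step that is already met when the one before it is completed fails the run):
1. at the window-side stop, the organiser holds every full tin fully home in a well of its shape and the empties are in the pine box (((horizontal distance between round_tin_1 and round_well_1 below 0.005 m and z of round_tin_1 in the frame of round_well_1 below 0.003 m and angle between round_tin_1's own z axis and vertical below 0.06 rad) or (horizontal distance between round_tin_1 and round_well_2 below 0.005 m and z of round_tin_1 in the frame of round_well_2 below 0.003 m and angle between round_tin_1's own z axis and vertical below 0.06 rad) or (horizontal distance between round_tin_1 and round_well_3 below 0.005 m and z of round_tin_1 in the frame of round_well_3 below 0.003 m and angle between round_tin_1's own z axis and vertical below 0.06 rad)) and ((horizontal distance between round_tin_2 and round_well_1 below 0.005 m and z of round_tin_2 in the frame of round_well_1 below 0.003 m and angle between round_tin_2's own z axis and vertical below 0.06 rad) or (horizontal distance between round_tin_2 and round_well_2 below 0.005 m and z of round_tin_2 in the frame of round_well_2 below 0.003 m and angle between round_tin_2's own z axis and vertical below 0.06 rad) or (horizontal distance between round_tin_2 and round_well_3 below 0.005 m and z of round_tin_2 in the frame of round_well_3 below 0.003 m and angle between round_tin_2's own z axis and vertical below 0.06 rad)) and ((horizontal distance between round_tin_3 and round_well_1 below 0.005 m and z of round_tin_3 in the frame of round_well_1 below 0.003 m and angle between round_tin_3's own z axis and vertical below 0.06 rad) or (horizontal distance between round_tin_3 and round_well_2 below 0.005 m and z of round_tin_3 in the frame of round_well_2 below 0.003 m and angle between round_tin_3's own z axis and vertical below 0.06 rad) or (horizontal distance between round_tin_3 and round_well_3 below 0.005 m and z of round_tin_3 in the frame of round_well_3 below 0.003 m and angle between round_tin_3's own z axis and vertical below 0.06 rad)) and ((horizontal distance between square_tin_1 and square_well_1 below 0.005 m and z of square_tin_1 in the frame of square_well_1 below 0.003 m and angle between square_tin_1's own z axis and vertical below 0.06 rad) or (horizontal distance between square_tin_1 and square_well_2 below 0.005 m and z of square_tin_1 in the frame of square_well_2 below 0.003 m and angle between square_tin_1's own z axis and vertical below 0.06 rad)) and ((horizontal distance between square_tin_2 and square_well_1 below 0.005 m and z of square_tin_2 in the frame of square_well_1 below 0.003 m and angle between square_tin_2's own z axis and vertical below 0.06 rad) or (horizontal distance between square_tin_2 and square_well_2 below 0.005 m and z of square_tin_2 in the frame of square_well_2 below 0.003 m and angle between square_tin_2's own z axis and vertical below 0.06 rad)) and x of empty_tin_1 in the frame of pine_box between -0.077 and 0.077 m and y of empty_tin_1 in the frame of pine_box between -0.082 and 0.082 m and z of each of empty_tin_1, empty_tin_2, empty_tin_3 in the frame of pine_box below 0.07 m and x of empty_tin_2 in the frame of pine_box between -0.077 and 0.077 m and y of empty_tin_2 in the frame of pine_box between -0.082 and 0.082 m and x of empty_tin_3 in the frame of pine_box between -0.077 and 0.077 m and y of empty_tin_3 in the frame of pine_box between -0.082 and 0.082 m and value of joint organiser below 0.012 m), for 0.2 s.
2. the organiser has been slid into the catch at the stop beside the changing mat (value of joint organiser above 0.235 m), for 0.2 s.
At the end, for the whole second after the job is handed in: Every full tin is upright (within 0.06 rad), within 3 mm of the floor and 5 mm of the centre of a well of its shape, at rest; every empty is in the pine box; the organiser is in the catch beside the changing mat (travel above 0.235 m) (((horizontal distance between round_tin_1 and round_well_1 below 0.005 m and z of round_tin_1 in the frame of round_well_1 below 0.003 m and angle between round_tin_1's own z axis and vertical below 0.06 rad) or (horizontal distance between round_tin_1 and round_well_2 below 0.005 m and z of round_tin_1 in the frame of round_well_2 below 0.003 m and angle between round_tin_1's own z axis and vertical below 0.06 rad) or (horizontal distance between round_tin_1 and round_well_3 below 0.005 m and z of round_tin_1 in the frame of round_well_3 below 0.003 m and angle between round_tin_1's own z axis and vertical below 0.06 rad)) and ((horizontal distance between round_tin_2 and round_well_1 below 0.005 m and z of round_tin_2 in the frame of round_well_1 below 0.003 m and angle between round_tin_2's own z axis and vertical below 0.06 rad) or (horizontal distance between round_tin_2 and round_well_2 below 0.005 m and z of round_tin_2 in the frame of round_well_2 below 0.003 m and angle between round_tin_2's own z axis and vertical below 0.06 rad) or (horizontal distance between round_tin_2 and round_well_3 below 0.005 m and z of round_tin_2 in the frame of round_well_3 below 0.003 m and angle between round_tin_2's own z axis and vertical below 0.06 rad)) and ((horizontal distance between round_tin_3 and round_well_1 below 0.005 m and z of round_tin_3 in the frame of round_well_1 below 0.003 m and angle between round_tin_3's own z axis and vertical below 0.06 rad) or (horizontal distance between round_tin_3 and round_well_2 below 0.005 m and z of round_tin_3 in the frame of round_well_2 below 0.003 m and angle between round_tin_3's own z axis and vertical below 0.06 rad) or (horizontal distance between round_tin_3 and round_well_3 below 0.005 m and z of round_tin_3 in the frame of round_well_3 below 0.003 m and angle between round_tin_3's own z axis and vertical below 0.06 rad)) and ((horizontal distance between square_tin_1 and square_well_1 below 0.005 m and z of square_tin_1 in the frame of square_well_1 below 0.003 m and angle between square_tin_1's own z axis and vertical below 0.06 rad) or (horizontal distance between square_tin_1 and square_well_2 below 0.005 m and z of square_tin_1 in the frame of square_well_2 below 0.003 m and angle between square_tin_1's own z axis and vertical below 0.06 rad)) and ((horizontal distance between square_tin_2 and square_well_1 below 0.005 m and z of square_tin_2 in the frame of square_well_1 below 0.003 m and angle between square_tin_2's own z axis and vertical below 0.06 rad) or (horizontal distance between square_tin_2 and square_well_2 below 0.005 m and z of square_tin_2 in the frame of square_well_2 below 0.003 m and angle between square_tin_2's own z axis and vertical below 0.06 rad)) and x of empty_tin_1 in the frame of pine_box between -0.077 and 0.077 m and y of empty_tin_1 in the frame of pine_box between -0.082 and 0.082 m and z of each of empty_tin_1, empty_tin_2, empty_tin_3 in the frame of pine_box below 0.07 m and x of empty_tin_2 in the frame of pine_box between -0.077 and 0.077 m and y of empty_tin_2 in the frame of pine_box between -0.082 and 0.082 m and x of empty_tin_3 in the frame of pine_box between -0.077 and 0.077 m and y of empty_tin_3 in the frame of pine_box between -0.082 and 0.082 m and value of joint organiser above 0.235 m and linear speed of each of round_tin_1, round_tin_2, round_tin_3, square_tin_1, square_tin_2, empty_tin_1, empty_tin_2, empty_tin_3 below 0.02 m/s); the robot touches nothing.
It fails at once if a bystander (comb, teether, rattle, hairbrush, lotion bottle, cotton jar, thermometer) is moved more than 30 mm (distance of any of comb, teether, rattle, hairbrush, lotion_bottle, cotton_jar, thermometer from where it was at the start of the episode above 0.03 m).
Of round_tin_1, round_tin_2, round_tin_3, square_tin_1, square_tin_2 only 3 to 5 are there at a start; the rules pass over those that are not, and their reading is None.
Of empty_tin_1, empty_tin_2, empty_tin_3 only 2 to 3 are there at a start; the rules pass over those that are not, and their reading is None.
At some moment in a run one of round_tin_1, round_tin_2, round_tin_3, square_tin_1, square_tin_2 may be knocked a few centimetres aside while the robot is not near it.
It also fails if it takes over 210 s, if anything falls off the work surface, if the arm or the gripper's body presses on something with over 40 N, if the wrist force passes 120 N, or if a joint passes its speed limit or range.

## Robot

A 6-joint arm with a two-finger parallel gripper is mounted at the origin on the work surface. World frame = base frame: x ahead of the robot, y to its left, z up, the work surface at z = 0. Lengths are in m, angles in rad, forces in N, time in s.
With the tool pointing down it reaches from about 0.3 to 0.775 m from the base axis. Payload 14.6 kg.
Tool frame: the origin (TCP) lies at the very end of the fingers, on their centre line; the grasp point (between the pads) lies ctrl.tcp_to_grasp behind it (ctrl.tcp_to_grasp is the distance from the TCP to the grasp point, in m); x points along the fingers, y is the direction in which the jaws open and shut, and the axes are right-handed (so a half turn about x gives the same grasp; the last joint's range is limited). The gripper opens to 94 mm and grips with 3 to 60 N. Pads are 16 mm wide; open, the fingers measure 119 mm over their backs; the gripper's body (75 mm by 177 mm) begins 78 mm behind the grasp point.
Start: joints at [1.216, 0.3, 1.521, -0, 1.321, -0.067], TCP at [0.156, 0.527, 0.205] pointing down, gripper open.
Joint ranges: [-3.03, 3.03], [-0.79, 2.21], [0.23, 2.52], [-1.04, 4.18], [0, 3.07], [-2.55, 2.55]. Speed limits (rad/s): [2.22, 2.22, 2.57, 3.14, 3.14, 3.14].

## Interface

Orientations are given as [roll, pitch, yaw] about the fixed x, y, z axes, in that order (R = Rz(yaw) Ry(pitch) Rx(roll)).
In Python, from station import ctrl gives the robot as it stands.
- The arm moves only by the tool play_rows, never from a script. Its argument "increments" is a list that holds one entry, the list of rows, each a list of 5 numbers: the closure in counts, from 0 (fully open) to 255 (shut), then the shift along the tool's x, y, z in cm, then the turn about the tool's x in degrees. A call has 1 to 12 rows; each row shifts and turns the commanded pose from where the row before left it, along the tool's axes as they then stand; what a row does not reach is not made up. A row lasts 1/12 s, in which the tool goes at most 41.7 mm and 7.16 degrees, less where a joint would pass 70% of its speed; a pose out of reach is approached as far as the arm can. A call is refused whole if a number of a shift passes 4.17 or a number of a turn 7.16, either way. A call with a gripper value outside its range is refused whole. The fingers move at their own pace and stop on an object; "newtons" is the grip in N (left out, the last holds). Time passes only in rows, so rows that do not move let the fingers close. It gives the time, the measured TCP pose, the force and the opening at its end, in the units of the state.
- ctrl.get_obs(): the state, without advancing time (a new reading comes with each control period).
- ctrl.camera(name): name is "scene" or "side" or "wrist"; returns the picture (400x640x3 uint8, red, green, blue); there is no depth.
- ctrl.calibration(name): a dict with "fx", "fy", "cx", "cy" (pixels), "rvec" (rotation vector, rad) and "tvec" (3), from world to camera coordinates, as OpenCV has them; the wrist camera has in their place "T_tool_cam" (4x4, takes a point from camera to tool coordinates, whose origin is the TCP and whose axes are the tool frame's). Camera axes: x right, y down, z forward; pixel columns grow to the right and rows downward; lengths in m; the calibration is good to about 2 mm. A picture is of the moment at which its call begins: read the wrist's pose just before it. calibration takes no time and is no camera call.
- ctrl.hand_in(): hands the job in, once; it reports no verdict.
The state is a dict: "time_s": time; "qpos": joint angles; "joint_vel": joint speeds; "tau": joint torques, N m; "ee_pos": TCP position; "eef_rot": TCP orientation; "force": force on the tool from outside, world axes, zero at the start; "moment": the same for the moment, N m; "grip_width": finger opening in m.
Only numpy, scipy, OpenCV 4.12 (cv2) and the standard library are available. Lean on these libraries where they do the work, as an engineer would, in place of code of your own. Each camera call takes 0.05 s, during which the arm holds its last target.

## Working session

There is one attempt and no reset: what is moved stays moved. The work goes in short steps, Python scripts to look and compute and a tool call to move; the robot and the scene stay as the last step left them, time stands still between calls to the robot, and variables do not carry over. Pictures are saved under pics/ and viewed, and the job is handed in when it is done.

Besides the shell and the picture viewer there is one more tool, called after "Emit:" by a JSON object that holds its "method" and its "body", one argument or row to a line. play_rows: Moves the arm, as the interface text tells. Its arguments: {"type":"object","properties":{"increments":{"type":"array"},"newtons":{"type":"number"}},"required":["increments"]}

```bash
ls; mkdir -p pics; python3 - <<'E'
from station import ctrl
import cv2
o=ctrl.get_obs(); print(o, ctrl.tcp_to_grasp)
for n in ("scene","side","wrist"):
    print(n, ctrl.calibration(n))
    cv2.imwrite(f"pics/{n}0.png", ctrl.camera(n)[:,:,::-1])
E
```

```text
pics
{'time_s': 0.0, 'qpos': array([ 1.21640306e+00,  3.00442096e-01,  1.52158102e+00, -1.75651216e-05,
        1.32074143e+00, -6.66117638e-02]), 'joint_vel': array([ 9.30910952e-04, -6.29662548e-04,  3.18055923e-05,  1.40809988e-03,
        5.85706676e-04,  1.34628407e-03]), 'tau': array([ 1.09687312e-04, -5.31815422e+01, -3.52723145e+01,  7.08407722e-02,
        2.44256324e-02, -9.28071904e-05]), 'ee_pos': array([0.1560222 , 0.52712006, 0.20490228]), 'eef_rot': array([-1.62289098,  1.56962431, -1.91066812]), 'force': array([0.54890841, 0.05607694, 0.49104861]), 'moment': array([ 0.03363756,  0.04114643, -0.003715  ]), 'grip_width': 0.09357208405275179} 0.0188
scene {'fx': 402.2994396941726, 'fy': 402.2994396941726, 'cx': 319.15702172016967, 'cy': 198.8870600031647, 'rvec': array([ 1.84253765,  1.84218696, -0.61054987]), 'tvec': array([ 0.01095773, -0.39369662,  1.56009327])}
side {'fx': 392.20654422746736, 'fy': 392.20654422746736, 'cx': 313.98552807668983, 'cy': 203.6276791745801, 'rvec': array([ 2.15489603, -0.85899037,  0.37624145]), 'tvec': array([-0.3984501 ,  0.31786603,  0.77752197])}
wrist {'fx': 315.3597640009082, 'fy': 315.3597640009082, 'cx': 319.1424117824495, 'cy': 202.5763557115665, 'T_tool_cam': array([[ 1.05445460e-03, -2.70041098e-01,  9.62848219e-01,
        -1.79464928e-01],
       [ 9.99999299e-01,  8.04036057e-04, -8.69639749e-04,
         2.56443375e-04],
       [-5.39326213e-04,  9.62848461e-01,  2.70041757e-01,
        -7.73349827e-02],
       [ 0.00000000e+00,  0.00000000e+00,  0.00000000e+00,
         1.00000000e+00]])}
```

View pics/scene0.png

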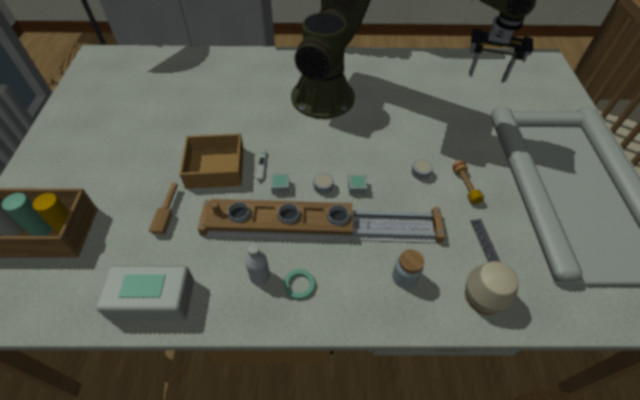

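View pics/side0.png

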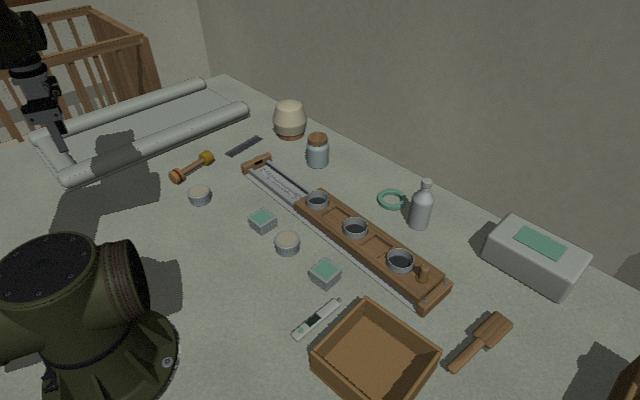

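View pics/wrist0.png

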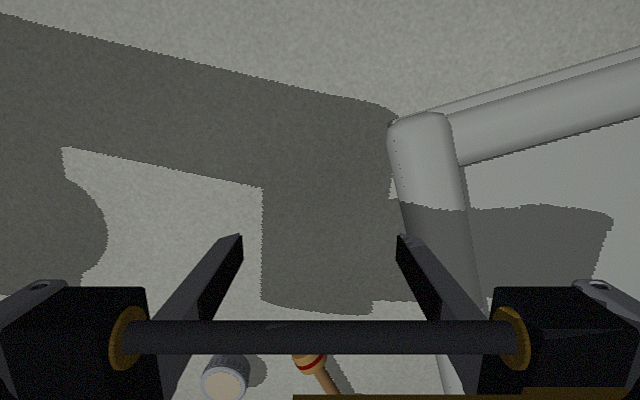

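The pictures show two round tins (scene px ~(323,184), (423,171)), two square tins (~(281,184), (357,184)) and three empties in the round wells (~(239,212), (289,212), (339,215)). The pine box is at ~(212,160).

```bash
cat > h.py <<'E'
import numpy as np, cv2
from scipy.spatial.transform import Rotation as R
from station import ctrl
def cam_pose(name,obs=None):
    c=ctrl.calibration(name)
    K=np.array([[c['fx'],0,c['cx']],[0,c['fy'],c['cy']],[0,0,1]])
    if name=='wrist':
        T=np.eye(4);T[:3,:3]=R.from_euler('xyz',obs['eef_rot']).as_matrix();T[:3,3]=obs['ee_pos']
        M=T@c['T_tool_cam']; return K,M[:3,:3],M[:3,3]
    Rm=cv2.Rodrigues(c['rvec'])[0]
    return K,Rm.T,-Rm.T@c['tvec']
def ray(name,uv,z,obs=None):
    K,Rw,o=cam_pose(name,obs)
    uv=np.atleast_2d(np.asarray(uv,float))
    d=np.c_[uv,np.ones(len(uv))]@np.linalg.inv(K).T@Rw.T
    t=(z-o[2])/d[:,2]
    return o+d*t[:,None]
def proj(name,P,obs=None):
    K,Rw,o=cam_pose(name,obs)
    p=(np.atleast_2d(P)-o)@Rw@K.T
    return p[:,:2]/p[:,2:]
def snap(name,fn,crop=None,scale=1):
    obs=ctrl.get_obs(); im=ctrl.camera(name)[:,:,::-1].copy()
    cv2.imwrite('pics/raw_'+fn+'.png',im)
    v=im
    if crop: v=im[crop[1]:crop[3],crop[0]:crop[2]]
    cv2.imwrite('pics/'+fn+'.png',cv2.resize(v,None,fx=scale,fy=scale,interpolation=cv2.INTER_CUBIC))
    return obs,im
def toolyaw(obs):
    # heading of the jaw axis (tool y) in world xy
    M=R.from_euler('xyz',obs['eef_rot']).as_matrix(); return M
E
python3 - <<'E'
from h import *
import cv2
for n,c in (('scene',(150,120,510,310)),('side',(160,80,460,400))):
    im=cv2.imread(f'pics/{n}0.png')[c[1]:c[3],c[0]:c[2]]
    s=min(800/im.shape[1],600/im.shape[0])
    print(n,s)
    cv2.imwrite(f'pics/{n}0z.png',cv2.resize(im,None,fx=s,fy=s,interpolation=cv2.INTER_CUBIC))
o=ctrl.get_obs(); print(toolyaw(o).round(3)); print(cam_pose('scene')[2],cam_pose('side')[2])
E
```

```text
scene 2.2222222222222223
side 1.875
[[-0.     0.284  0.959]
 [-0.001  0.959 -0.284]
 [-1.    -0.001 -0.   ]]
[ 1.25913021 -0.0276808   1.00141549] [ 0.03908998 -0.55139982  0.74751048]
```

View pics/scene0z.png

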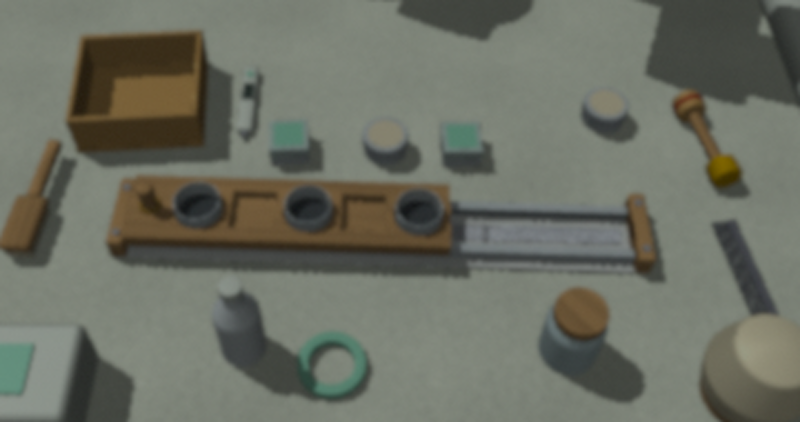

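View pics/side0z.png

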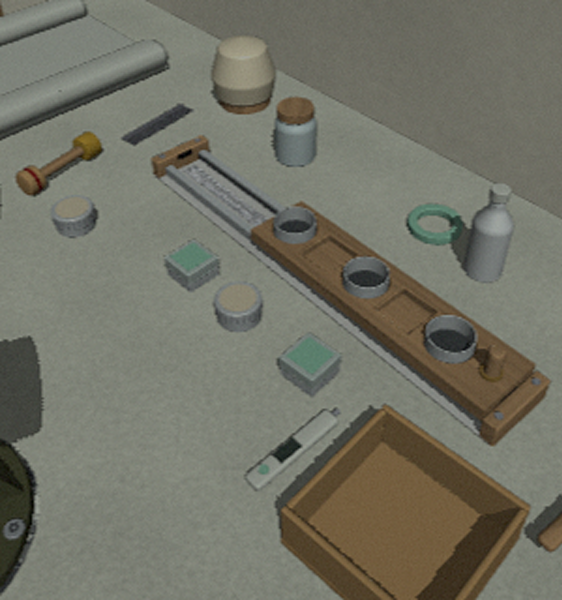

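```bash
python3 - <<'E'
from h import *
s=20/9.
def S(p): return np.array(p)/s+np.array([150,120])-0.25
def D(p): return np.array(p)/1.875+np.array([160,80])-0.25
it={'sqA':((289,133),(309,353),.036),'rA':((385,132),(239,297),.036),'sqB':((461,136),(192,255),.036),'rB':((605,103),(73,210),.036),
'e1':((198,198),(450,332),.062),'e2':((309,202),(365,272),.062),'e3':((419,207),(295,220),.062),'knob':((145,185),(494,350),.086),
'boxTL':((83,35),(385,410),.07),'boxTR':((203,33),None,.07),'boxBR':((205,122),(285,515),.07),'boxBL':((71,122),None,.07),'boxfar':((83,35),(526,508),.07),
'th1':((252,70),(253,482),.012),'th2':((243,130),(335,413),.012),'endR':((634,197),(180,155),.05),'bottle':((232,285),(500,190),.15),'jar':((582,305),(296,105),.1)}
for k,(a,b,z) in it.items():
    print(k, ray('scene',[S(a)],z)[0].round(3)[:2], ray('side',[D(b)],z)[0].round(3)[:2] if b else '')
E
```

```text
sqA [ 0.447 -0.136] [ 0.452 -0.137]
rA [ 0.445 -0.001] [ 0.452 -0.004]
sqB [0.452 0.106] [0.456 0.105]
rB [0.388 0.319] [0.387 0.312]
e1 [ 0.58  -0.245] [ 0.585 -0.247]
e2 [ 0.585 -0.101] [ 0.587 -0.105]
e3 [0.593 0.041] [0.594 0.037]
knob [ 0.577 -0.309] [ 0.58 -0.31]
boxTL [ 0.288 -0.448] [ 0.437 -0.271]
boxTR [ 0.283 -0.271] 
boxBR [ 0.457 -0.248] [ 0.275 -0.284]
boxBL [ 0.458 -0.431] 
boxfar [ 0.288 -0.448] [ 0.45  -0.441]
th1 [ 0.302 -0.202] [ 0.296 -0.209]
th2 [ 0.422 -0.206] [ 0.425 -0.209]
endR [0.567 0.326] [0.581 0.298]
bottle [ 0.76  -0.174] [ 0.759 -0.181]
jar [0.756 0.22 ] [0.768 0.218]
```

Emit:
{"method": "play_rows", "body": {
  "increments": [
    [[0,0,0,0,7.1],[0,0,0,0,7.1],[0,0,0,0,7.1],[0,0,0,0,7.1],[0,0,0,0,7.1],[0,0,0,0,7.1],[0,0,0,0,7.1],[0,0,0,0,7.1],[0,0,0,0,7.1],[0,0,0,0,7.1],[0,0,0,0,4.7],[0,0,0,0,0]]
  ],
  "newtons": 15
}}

```text
time_s: 1.15
ee_pos: [0.1561, 0.5273, 0.2052]
eef_rot: [-0.307, 1.57, -1.92]
force: [-0.0, -0.0, -0.3]
grip_width: 0.0944
```

```bash
cat >> h.py <<'E'
def shift(target,obs=None):
    """tool-axes shift in cm from the measured TCP to target"""
    obs=obs or ctrl.get_obs(); M=toolyaw(obs)
    return ((np.array(target)-obs['ee_pos'])@M*100).round(2)
def theta(obs=None):
    M=toolyaw(obs or ctrl.get_obs()); return np.degrees(np.arctan2(M[1,1],M[0,1])).round(2)
E
python3 - <<'E'
from h import *
print(theta(),shift([.593,.04,.2]),shift([.593,.04,.16]), ctrl.get_obs()['ee_pos'])
E
```

```text
-2.41 [ 0.54 45.71 46.84] [ 4.54 45.71 46.84] [0.15607544 0.52726968 0.20521328]
```

Emit:
{"method": "play_rows", "body": {
  "increments": [
    [[0,0,2.5,2.6,0],[0,0,2.5,2.6,0],[0,0,2.5,2.6,0],[0,0,2.5,2.6,0],[0,0,2.5,2.6,0],[0,0,2.5,2.6,0],[0,0,2.5,2.6,0],[0,0,2.5,2.6,0],[0,0,2.5,2.6,0],[0,0,2.5,2.6,0],[0,0,2.5,2.6,0],[0,0,2.5,2.6,0]]
  ]
}}

```text
time_s: 2.15
ee_pos: [0.4448, 0.2025, 0.2055]
eef_rot: [2.275, 1.571, 0.669]
force: [0.1, -0.1, -0.5]
grip_width: 0.0937
```

Emit:
{"method": "play_rows", "body": {
  "increments": [
    [[0,0,2.6,2.6,0],[0,0,2.6,2.6,0],[0,0,2.6,2.6,0],[0,0,2.6,2.6,0],[0,0,2.6,2.6,0],[0,0,2.5,2.6,0],[0,0,0,0,0],[0,0,0,0,0]]
  ]
}}

```text
time_s: 2.82
ee_pos: [0.5933, 0.0411, 0.2045]
eef_rot: [-1.573, 1.569, 3.102]
force: [-1.0, 1.1, -0.1]
grip_width: 0.0937
```

```bash
python3 - <<'E'
from h import *
o,im=snap('wrist','w1')
print(o['time_s'],theta(o),o['ee_pos'],shift([.593,.04,.16],o))
for p in ([.593,.04,.062],[.593,.04,.034]): print(proj('wrist',p,o))
E
```

```text
2.8167 -2.16 [0.59326111 0.04106025 0.2045419 ] [ 4.45 -0.02  0.11]
[[317.88758483 192.47271906]]
[[318.03027807 186.55043642]]
```

View pics/w1.png

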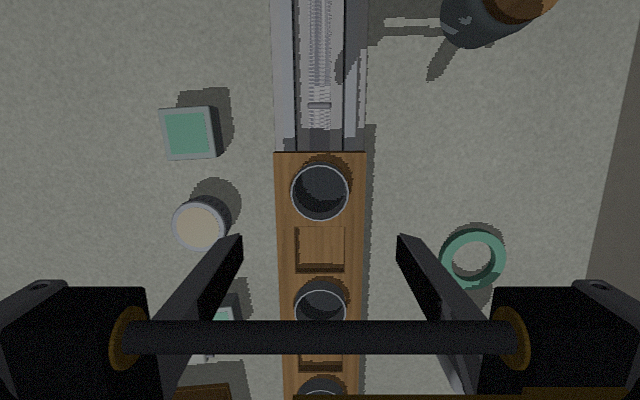

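The wrist view shows the organiser running straight up the image, with empty 3's rim at about (320,191), empty 2's at about (320,307), and tins on the left.

```bash
python3 - <<'E'
from h import *
im=cv2.imread('pics/raw_w1.png'); o=ctrl.get_obs()
g=cv2.cvtColor(im,cv2.COLOR_BGR2GRAY)
# rim of empty3: bright ring near
roi=(slice(155,228),slice(285,358))
hsv=cv2.cvtColor(im,cv2.COLOR_BGR2HSV)
m=((hsv[...,1]<60)).astype(np.uint8)*255
for n,(x0,y0,x1,y1) in dict(e3=(278,156,364,226)).items():
    c,_=cv2.findContours(m[y0:y1,x0:x1],cv2.RETR_EXTERNAL,cv2.CHAIN_APPROX_NONE)
    c=max(c,key=cv2.contourArea); e=cv2.fitEllipse(c); print(e)
    uv=np.array(e[0])+[x0,y0]; print(uv, ray('wrist',uv,.062,o), ray('wrist',uv,.055,o))
# deck side edges (z=.046): orange saturation
w=(hsv[...,1]>80).astype(np.uint8)
L=[];Rr=[]
for v in list(range(160,228,4)):
    c=np.where(w[v,255:385])[0]
    if len(c)>5: L.append((255+c[0],v));Rr.append((255+c[-1]+1,v))
for E in (L,Rr):
    P=ray('wrist',E,.046,o); k=np.polyfit(P[:,1],P[:,0],1); print(k,np.polyval(k,.04))
cv2.imwrite('pics/m1.png',m)
E
```

```text
((41.28249740600586, 35.3361701965332), (57.901885986328125, 59.02727127075195), 10.147980690002441)
[319.28249741 191.3361702 ] [[0.59400199 0.042188   0.062     ]] [[0.59393142 0.04048383 0.055     ]]
[0.03153751 0.54350021] 0.5447617079041258
[0.03349086 0.64331432] 0.6446539537559202
```

Emit:
{"method": "play_rows", "body": {
  "increments": [
    [[0,3.0,0.1,-0.1,0],[0,3.0,0,0,0],[0,3.0,0,0,0],[0,3.0,0,0,0],[0,2.0,0,0,0],[0,1.2,0,0,0],[0,0,0,0,0],[255,0,0,0,0],[255,0,0,0,0],[255,0,0,0,0],[255,0,0,0,0],[255,0,0,0,0]]
  ],
  "newtons": 8
}}

```text
time_s: 3.87
ee_pos: [0.5943, 0.0433, 0.0543]
eef_rot: [1.63, 1.57, 0.021]
force: [-0.4, -0.3, -0.2]
grip_width: 0.064
```

```bash
python3 - <<'E'
from h import *
o,im=snap('wrist','w2')
print(o['time_s'],theta(o),o['ee_pos'],o['grip_width'],o['force'])
E
```

```text
3.8667 -2.19 [0.59426483 0.04330007 0.0542773 ] 0.06403799335022473 [-0.44813529 -0.27497826 -0.17930482]
```

View pics/w2.png

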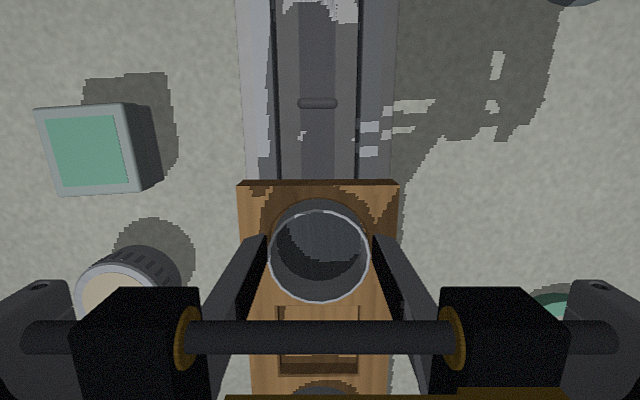

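Emit:
{"method": "play_rows", "body": {
  "increments": [
    [[150,0,0,0,0],[150,0.5,0,0,0],[255,0,0,0,0],[255,0,0,0,0],[255,0,0,0,0],[255,0,0,0,0],[255,0,0,0,0],[255,0,0,0,0]]
  ],
  "newtons": 10
}}

```text
time_s: 4.58
ee_pos: [0.5942, 0.0433, 0.0491]
eef_rot: [1.685, 1.57, 0.076]
force: [-1.3, 0.4, 5.9]
grip_width: 0.0624
```

Emit:
{"method": "play_rows", "body": {
  "increments": [
    [[255,-1,0,0,0],[255,-2.5,0,0,0],[255,-3.5,0,0,0],[255,-3.5,-1.5,2,0],[255,-3.0,-1.8,2.8,0],[255,0,-2.1,3.4,0],[255,0,-2.1,3.4,0],[255,0,-2.1,3.4,0],[255,0,-2.1,3.4,0],[255,0,-2.1,3.4,0],[255,0,-2.1,3.4,0],[255,0,-2.1,3.2,0]]
  ]
}}

```text
time_s: 5.58
ee_pos: [0.4036, -0.2325, 0.181]
eef_rot: [0.91, 1.57, -0.699]
force: [0.8, -0.3, -0.9]
grip_width: 0.0625
```

```bash
python3 - <<'E'
from h import *
o,im=snap('wrist','w3')
print(o['time_s'],theta(o),o['ee_pos'],o['grip_width'],o['force'])
E
```

```text
5.5833 -2.19 [ 0.40360839 -0.23250737  0.18097518] 0.06249905557685462 [ 0.81947533 -0.31448054 -0.94364488]
```

View pics/w3.png

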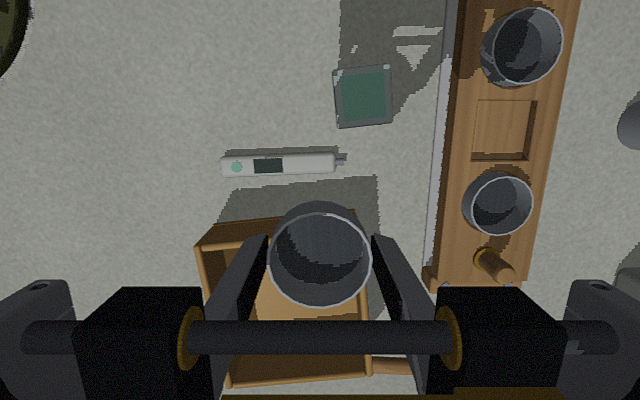

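The tin is held. The box's rim corners are at about (196,243), (355,210), (371,373) and (229,387).

```bash
python3 - <<'E'
from h import *
o=ctrl.get_obs()
P=ray('wrist',[(196,244),(357,209),(371,374),(230,387)],.07,o);print(P.round(3),P.mean(0))
E
```

```text
[[ 0.278 -0.278  0.07 ]
 [ 0.438 -0.248  0.07 ]
 [ 0.452 -0.444  0.07 ]
 [ 0.291 -0.456  0.07 ]] [ 0.3647892  -0.35625635  0.07      ]
```

Emit:
{"method": "play_rows", "body": {
  "increments": [
    [[255,0,-0.8,4,0],[255,0,-0.9,4,0],[255,0,-0.9,4,0],[255,0,-0.8,4,0],[255,3,0,0.5,0],[255,3,0,0,0],[255,3,0,0,0],[255,3,0,0,0],[255,1,0,0,0],[255,0.3,0,0,0],[150,0,0,0,0],[130,0,0,0,0]]
  ]
}}

```text
time_s: 6.63
ee_pos: [0.3654, -0.3954, 0.0491]
eef_rot: [0.716, 1.568, -0.893]
force: [0.0, -0.4, -1.1]
grip_width: 0.0623
```

```bash
python3 - <<'E'
from h import *
o,im=snap('wrist','w4')
print(o['time_s'],theta(o),o['ee_pos'],o['grip_width'],o['force'])
E
```

```text
6.6333 -2.18 [ 0.36543393 -0.39536656  0.04905813] 0.06234266181793504 [ 0.01357059 -0.37664425 -1.05867808]
```

View pics/w4.png

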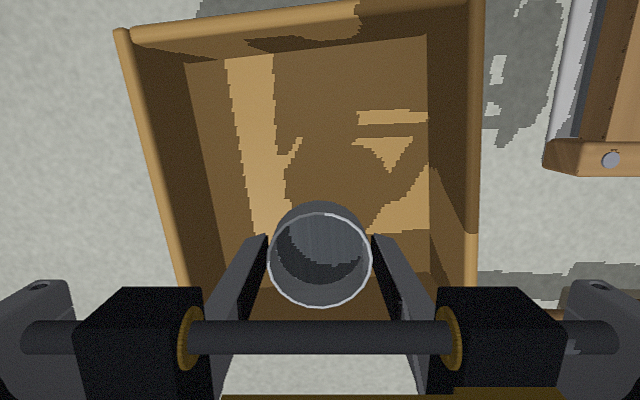

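Emit:
{"method": "play_rows", "body": {
  "increments": [
    [[255,1.5,0,0,0],[255,0.7,0,0,0],[40,0,0,0,0],[40,0,0,0,0],[40,-1.0,0,0,0],[40,-3,0,0,0],[0,-4,0,0,0],[0,-4,0,-1,0],[0,-3,2,-3,0],[0,0,2.8,-3,0],[0,0,2.8,-3,0],[0,0,2.8,-3,0]]
  ]
}}

```text
time_s: 7.68
ee_pos: [0.4724, -0.2708, 0.1744]
eef_rot: [1.018, 1.568, -0.592]
force: [0.4, 0.2, 0.4]
grip_width: 0.0942
```

```bash
python3 - <<'E'
from h import *
o,im=snap('wrist','w5')
print(o['time_s'],theta(o),o['ee_pos'],o['grip_width'],o['force'])
print(shift([.5893,-.102,.15],o),shift([.584,-.246,.15],o))
E
```

```text
7.6833 -2.23 [ 0.47244806 -0.27078131  0.1743984 ] 0.09415514490004813 [0.40073171 0.17094811 0.40536628]
[  2.44  11.01 -17.32] [ 2.46 11.04 -2.92]
```

View pics/w5.png

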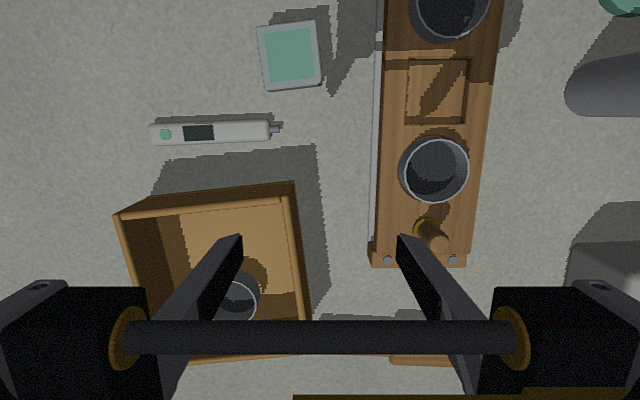

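```bash
python3 - <<'E'
from h import *
im=cv2.imread('pics/raw_w5.png'); o=ctrl.get_obs()
hsv=cv2.cvtColor(im,cv2.COLOR_BGR2HSV)
m=((hsv[...,1]<60)).astype(np.uint8)*255
x0,y0,x1,y1=390,130,480,210
c,_=cv2.findContours(m[y0:y1,x0:x1],cv2.RETR_EXTERNAL,cv2.CHAIN_APPROX_NONE)
c=max(c,key=cv2.contourArea); e=cv2.fitEllipse(c); print(e)
p=ray('wrist',np.array(e[0])+[x0,y0],.062,o)[0]; print(p); p[2]=.051; print(shift(p,o))
x0,y0,x1,y1=400,0,500,50
E
```

```text
((43.694541931152344, 39.36470031738281), (65.70044708251953, 71.166259765625), 83.97503662109375)
[ 0.5858706  -0.24127475  0.062     ]
[12.34 10.82 -2.87]
```

Emit:
{"method": "play_rows", "body": {
  "increments": [
    [[0,0,3.7,-0.9,0],[0,0,3.7,-0.9,0],[0,0,3.3,-0.8,-0.3],[0,0,0,0,0],[0,3,0,0,0],[0,3,0,0,0],[0,3,0,0,0],[0,2,0,0,0],[0,1.3,0,0,0],[0,0,0,0,0],[255,0,0,0,0],[255,0,0,0,0]]
  ]
}}

```text
time_s: 8.73
ee_pos: [0.5799, -0.2506, 0.0509]
eef_rot: [1.125, 1.568, -0.479]
force: [-0.3, -0.5, 0.8]
grip_width: 0.0842
```

Emit:
{"method": "play_rows", "body": {
  "increments": [
    [[255,0,0,0,0],[255,0,0,0,0],[255,0,0,0,0],[255,0,0,0,0],[255,0,0,0,0]]
  ]
}}

```text
time_s: 9.15
ee_pos: [0.5819, -0.2505, 0.0509]
eef_rot: [1.307, 1.563, -0.296]
force: [14.0, -0.1, 1.6]
grip_width: 0.0624
```

```bash
python3 - <<'E'
from h import *
o,im=snap('wrist','w6')
print(o['time_s'],theta(o),o['ee_pos'],o['grip_width'],o['force'])
E
```

```text
9.15 -1.88 [ 0.5818804  -0.25051657  0.05092992] 0.06243340119170926 [14.037992   -0.05118366  1.57454171]
```

View pics/w6.png

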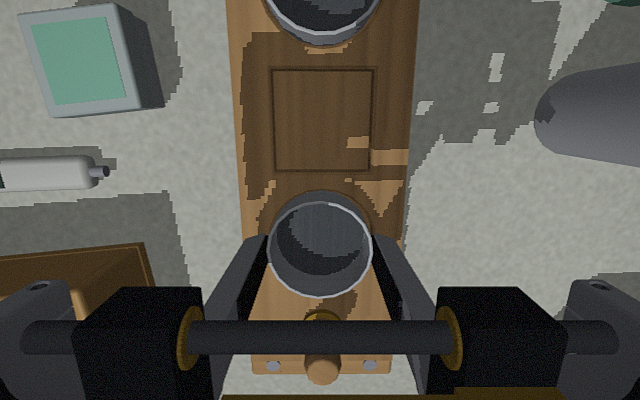

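Emit:
{"method": "play_rows", "body": {
  "increments": [
    [[255,-1,0,0,0],[255,-2.5,0,0,0],[255,-3.5,0,0,0],[255,-3.5,-2,0.5,0],[255,-1.5,-3,1,0],[255,0,-3.5,1,0],[255,0,-3.5,1,0],[255,0,-3.5,1,0],[255,0,-3.5,1,0],[255,0,-2.2,1,0],[255,0,0,0,0],[255,0,0,0,0]]
  ]
}}

```text
time_s: 10.2
ee_pos: [0.3647, -0.3086, 0.1696]
eef_rot: [0.856, 1.57, -0.749]
force: [0.1, -0.2, -0.2]
grip_width: 0.0623
```

```bash
python3 - <<'E'
from h import *
o,im=snap('wrist','w7')
print(o['time_s'],theta(o),o['ee_pos'],o['grip_width'],o['force'])
print(shift([.369,-.312,.03],o))
E
```

```text
10.2 -2.0 [ 0.36469288 -0.30860943  0.16964698] 0.062257597451199444 [ 0.09897683 -0.23892358 -0.16657344]
[13.97  0.43  0.31]
```

View pics/w7.png

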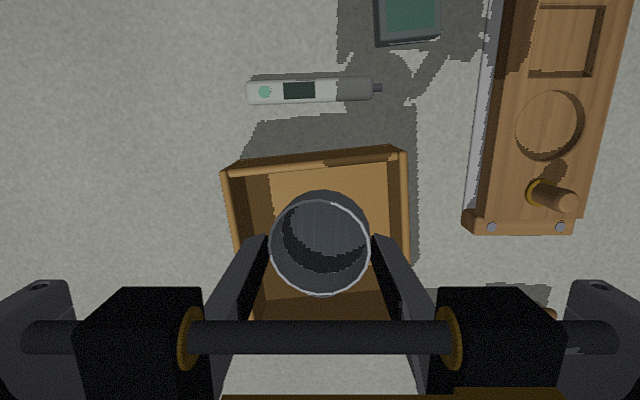

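Emit:
{"method": "play_rows", "body": {
  "increments": [
    [[255,3,0.3,0,0],[255,3.5,0,0,0],[255,3.5,0,0,0],[255,2.5,0,0,0],[255,1.2,0,0,0],[255,0,0,0,0],[40,0,0,0,0],[40,0,0,0,0],[40,-1.5,0,0,0],[20,-4,0,0,0],[0,-4,0,0,0],[0,-3.5,0,0,0]]
  ]
}}

```text
time_s: 11.25
ee_pos: [0.3684, -0.3079, 0.165]
eef_rot: [0.84, 1.569, -0.764]
force: [-0.0, -0.6, 0.5]
grip_width: 0.093
```

Emit:
{"method": "play_rows", "body": {
  "increments": [
    [[0,0,2.8,-2.7,0],[0,0,2.8,-2.7,0],[0,0,2.8,-2.7,0],[0,0,2.8,-2.7,0],[0,0,2.8,-2.7,0],[0,0,2.8,-2.7,0],[0,0,2.8,-2.7,0],[0,0,1.0,-1,0],[0,0,0,0,0],[0,0,0,0,0],[0,0,0,0,0]]
  ]
}}

```text
time_s: 12.17
ee_pos: [0.5801, -0.1166, 0.1623]
eef_rot: [0.339, 1.571, -1.265]
force: [0.4, 0.1, -0.2]
grip_width: 0.0937
```

```bash
python3 - <<'E'
from h import *
o,im=snap('wrist','w8')
print(o['time_s'],theta(o),o['ee_pos'],o['grip_width'],o['force'])
print(shift([.5893,-.102,.051],o))
E
```

```text
12.1667 -1.91 [ 0.58006764 -0.11663933  0.16228539] 0.09373064317313456 [ 0.4071497   0.11652353 -0.16046846]
[11.13  0.87 -1.5 ]
```

View pics/w8.png

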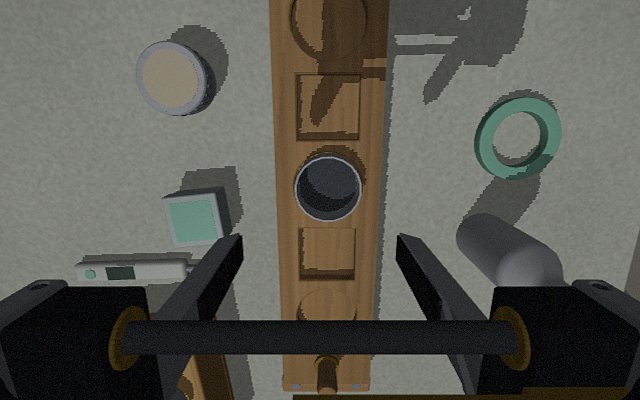

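Empty 2's rim is at (328,189), round tin A at (172,78), square tin A at (193,220), and square wells 1 and 2 are at (327,253) and (328,106).

```bash
python3 - <<'E'
from h import *
im=cv2.imread('pics/raw_w8.png'); o=ctrl.get_obs()
print(o['ee_pos'])
hsv=cv2.cvtColor(im,cv2.COLOR_BGR2HSV)
def ell(x0,y0,x1,y1,m):
    c,_=cv2.findContours(m[y0:y1,x0:x1].astype(np.uint8),cv2.RETR_EXTERNAL,cv2.CHAIN_APPROX_NONE)
    c=max(c,key=cv2.contourArea); return c+[x0,y0]
m=hsv[...,1]<60
c=ell(285,145,370,230,m); e=cv2.fitEllipse(c); print('e2',e,ray('wrist',e[0],.062,o)[0])
# mint panel, cream disc
c=ell(160,180,235,255,(hsv[...,0]>60)&(hsv[...,0]<95)&(hsv[...,1]>50)); r=cv2.minAreaRect(c);b=cv2.boxPoints(r)
P=ray('wrist',b,.036,o); print('sqA',r,P.mean(0),P[:,:2].round(4)); d=P[1]-P[0]; print(np.degrees(np.arctan2(d[1],d[0])),np.linalg.norm(d))
c=ell(135,40,220,115,(hsv[...,0]>10)&(hsv[...,0]<30)&(hsv[...,1]>40)); e=cv2.fitEllipse(c); print('rA',e,ray('wrist',e[0],.036,o)[0])
w=(hsv[...,1]>80)
L=[];Rr=[]
for v in list(range(10,60,4))+list(range(150,228,4)):
    cc=np.where(w[v,255:400])[0]
    if len(cc)>5: L.append((255+cc[0],v));Rr.append((255+cc[-1]+1,v))
for E in (L,Rr):
    P=ray('wrist',E,.046,o); k=np.polyfit(P[:,1],P[:,0],1); print(k,np.polyval(k,.04))
print('sqwell corners',ray('wrist',[(297,73),(360,74),(359,139),(296,139)],.046,o).round(4))
print('sqwell1 corners',ray('wrist',[(300,228),(355,229),(356,279),(299,279)],.046,o).round(4))
E
```

```text
[ 0.58001558 -0.11690797  0.16234116]
e2 ((327.60980224609375, 187.39276123046875), (66.8794174194336, 67.93790435791016), 179.1984100341797) [ 0.58952067 -0.10310227  0.062     ]
sqA ((192.48081970214844, 220.8178253173828), (39.09976577758789, 43.81058120727539), 83.9909896850586) [ 0.45070174 -0.13997902  0.036     ] [[ 0.4293 -0.1206]
 [ 0.4739 -0.1173]
 [ 0.4729 -0.1592]
 [ 0.4267 -0.1628]]
4.253616541453123 0.04465316862987508
rA ((168.75315856933594, 78.88600158691406), (49.60879135131836, 54.49822235107422), 139.0138702392578) [ 0.44861037 -0.00343928  0.036     ]
[0.03087925 0.54374618] 0.544981352166402
[0.03131861 0.64350741] 0.6447601588807231
sqwell corners [[ 0.5658 -0.0035  0.046 ]
 [ 0.6208 -0.0062  0.046 ]
 [ 0.62   -0.062   0.046 ]
 [ 0.5619 -0.0601  0.046 ]]
sqwell1 corners [[ 0.5612 -0.1474  0.046 ]
 [ 0.616  -0.1503  0.046 ]
 [ 0.6169 -0.206   0.046 ]
 [ 0.5574 -0.204   0.046 ]]
```

Emit:
{"method": "play_rows", "body": {
  "increments": [
    [[0,0,1.0,-1.4,0],[0,0,0,0,0],[0,3,0,0,0],[0,3,0,0,0],[0,3,0,0,0],[0,1.3,0,0,0],[0,0.8,0,0,0],[255,0,0,0,0],[255,0,0,0,0],[255,0,0,0,0],[255,0,0,0,0],[255,0,0,0,0]]
  ]
}}

```text
time_s: 13.22
ee_pos: [0.591, -0.1025, 0.0519]
eef_rot: [-0.32, 1.571, -1.923]
force: [-19.9, 0.0, 13.7]
grip_width: 0.0646
```

Emit:
{"method": "play_rows", "body": {
  "increments": [
    [[255,0,0,0,0],[255,0,0,0,0],[255,-1,0,0,0],[255,-2.5,0,0,0],[255,-3.5,0,0,0],[255,-3.5,-2,2,0],[255,-1.5,-2.8,2.7,0],[255,0,-2.8,2.7,0],[255,0,-2.8,2.7,0],[255,0,-2.8,2.7,0],[255,0,-2.8,2.7,0],[255,0,-2.8,2.7,0]]
  ]
}}

```text
time_s: 14.22
ee_pos: [0.3974, -0.2777, 0.1693]
eef_rot: [0.949, 1.569, -0.655]
force: [0.5, -0.7, -0.3]
grip_width: 0.062
```

```bash
python3 - <<'E'
from h import *
o,im=snap('wrist','w9')
print(o['time_s'],theta(o),o['ee_pos'],o['grip_width'],o['force'])
print(shift([.369,-.353,.065],o))
E
```

```text
14.2167 -1.87 [ 0.39744373 -0.27765902  0.16931582] 0.06197297846089025 [ 0.5201337  -0.66696737 -0.32788899]
[10.44 -2.61  7.61]
```

View pics/w9.png

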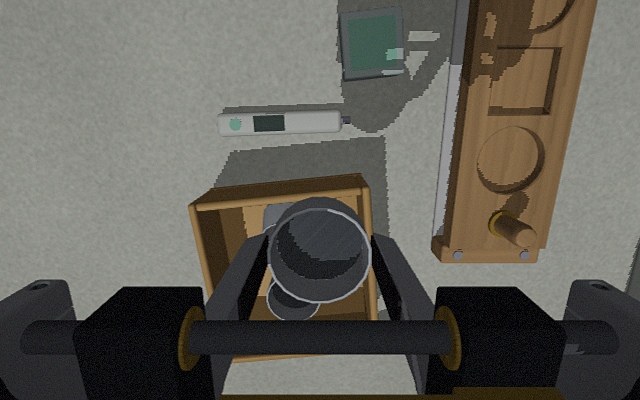

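Emit:
{"method": "play_rows", "body": {
  "increments": [
    [[255,0,-0.9,2.5,0],[255,0,-0.9,2.5,0],[255,0,-0.8,2.4,0],[255,3,0,0,0],[255,3.2,0,0,0],[255,2.8,0,0,0],[255,1.5,0,0,0],[255,0,0,0,0],[40,0,0,0,0],[40,0,0,0,0],[20,-1.5,0,0,0],[0,-4,0,0,0]]
  ]
}}

```text
time_s: 15.27
ee_pos: [0.3692, -0.3486, 0.1167]
eef_rot: [-2.37, 1.565, 2.309]
force: [0.4, -0.3, -1.1]
grip_width: 0.0853
```

Emit:
{"method": "play_rows", "body": {
  "increments": [
    [[0,-4,0,-0.5,0],[0,-2.5,1.5,-3,0],[0,0,1.5,-3.5,0],[0,0,1.2,-3.5,0],[0,0,1.2,-3.5,0],[0,0,1.2,-3.5,0],[0,0,0.5,-3.5,0],[0,0,0,0,0],[0,0,0,0,0]]
  ]
}}

```text
time_s: 16.02
ee_pos: [0.4488, -0.1413, 0.1849]
eef_rot: [1.201, 1.568, -0.4]
force: [0.3, -1.1, 0.7]
grip_width: 0.0939
```

```bash
python3 - <<'E'
from h import *
o,im=snap('wrist','w10')
print(o['time_s'],theta(o),o['ee_pos'],o['grip_width'],o['force'])
print(shift([.4507,-.140,.018],o))
E
```

```text
16.0167 -1.71 [ 0.44881818 -0.14125028  0.18493926] 0.0938879167714162 [ 0.34057987 -1.05218404  0.72480185]
[16.69  0.14 -0.15]
```

View pics/w10.png

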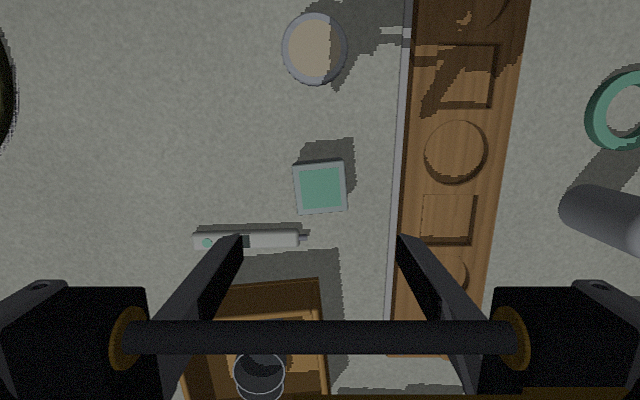

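```bash
cat >> h.py <<'E'
def blob(im,box,kind):
    hsv=cv2.cvtColor(im,cv2.COLOR_BGR2HSV); h,s=hsv[...,0],hsv[...,1]
    m={'mint':(h>60)&(h<95)&(s>50),'cream':(h>10)&(h<30)&(s>40),'grey':s<60}[kind]
    x0,y0,x1,y1=box
    c,_=cv2.findContours(m[y0:y1,x0:x1].astype(np.uint8),cv2.RETR_EXTERNAL,cv2.CHAIN_APPROX_NONE)
    return max(c,key=cv2.contourArea)+[x0,y0]
def square(im,box,o,z=.036):
    c=blob(im,box,'mint'); P=ray('wrist',cv2.convexHull(c)[:,0],z,o)[:,:2]
    r=cv2.minAreaRect((P*1e4).astype(np.float32)); ctr=np.array(r[0])/1e4
    a=r[2]%90; a=a-90 if a>45 else a
    return ctr,a,np.array(r[1])/10
def disc(im,box,o,z=.036,kind='cream'):
    c=blob(im,box,kind); P=ray('wrist',c[:,0],z,o)[:,:2]
    e=cv2.fitEllipse((P*1e4).astype(np.float32)); return np.array(e[0])/1e4,np.array(e[1])/10
E
python3 - <<'E'
from h import *
im=cv2.imread('pics/raw_w10.png'); o=ctrl.get_obs()
print(square(im,(285,155,360,225),o), disc(im,(275,5,355,95),o), o['ee_pos'])
p,a,_=square(im,(285,155,360,225),o)
print(theta(o),shift([*p,.018],o))
E
```

```text
(array([ 0.45122002, -0.14070342]), 3.8757054805755615, array([41.81584167, 41.8045166 ])) (array([ 0.45348696, -0.00149511]), array([35.26286621, 44.0106842 ])) [ 0.44858883 -0.14235905  0.18468195]
-1.81 [16.67  0.22 -0.19]
```

Emit:
{"method": "play_rows", "body": {
  "increments": [
    [[0,0,0.2,-0.2,-5.7],[0,2,0,0,0],[0,3.5,0,0,0],[0,3.5,0,0,0],[0,3.5,0,0,0],[0,2.5,0,0,0],[0,1.5,0,0,0],[0,0.3,0,0,0],[255,0,0,0,0],[255,0,0,0,0],[255,0,0,0,0],[255,0,0,0,0]]
  ],
  "newtons": 15
}}

```text
time_s: 17.07
ee_pos: [0.4508, -0.1409, 0.0164]
eef_rot: [1.114, 1.569, -0.39]
force: [0.5, 0.0, -0.1]
grip_width: 0.0706
```

Emit:
{"method": "play_rows", "body": {
  "increments": [
    [[255,0,0,0,0],[255,0,0,0,0],[255,0,0,0,0],[255,0,0,0,0]]
  ]
}}

```text
time_s: 17.4
ee_pos: [0.4505, -0.1405, 0.0157]
eef_rot: [1.029, 1.57, -0.475]
force: [-1.8, -0.8, 7.1]
grip_width: 0.0556
```

```bash
python3 - <<'E'
from h import *
o,im=snap('wrist','w11')
print(o['time_s'],theta(o),o['ee_pos'],o['grip_width'],o['force'])
E
```

```text
17.4 3.82 [ 0.45046627 -0.14052079  0.01568557] 0.055573550084393804 [-1.7848163  -0.76942288  7.13715058]
```

View pics/w11.png

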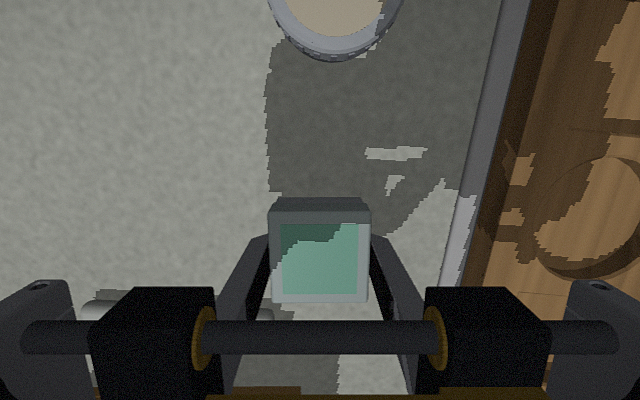

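```bash
python3 - <<'E'
from h import *
im=cv2.imread('pics/raw_w11.png'); o=ctrl.get_obs()
p,a,s=square(im,(255,200,385,312),o); print(p,a,s,o['ee_pos'],shift([*p,.036],o))
M=toolyaw(o); print('lean',M[:,0])
E
```

```text
[ 0.45178892 -0.13950914] 3.8539555072784424 [42.26636353 41.70047913] [ 0.45047858 -0.14051718  0.01570099] [-2.03  0.14 -0.09]
lean [ 6.59223521e-04 -3.25921086e-04 -9.99999730e-01]
```

Emit:
{"method": "play_rows", "body": {
  "increments": [
    [[255,-1,0,0,0],[255,-2.5,0,0,0],[255,-3,0,0,0],[255,-2.5,0,0,5.6],[255,0,2.5,0.6,0],[255,0,3.4,0.8,0],[255,0,3.4,0.8,0],[255,0,3.4,0.8,0],[255,0,1.0,0.3,0],[255,0,0,0,0],[255,0,0,0,0]]
  ]
}}

```text
time_s: 18.37
ee_pos: [0.5857, -0.1775, 0.105]
eef_rot: [-1.881, 1.57, 2.8]
force: [-0.2, -0.8, -0.6]
grip_width: 0.0559
```

```bash
python3 - <<'E'
from h import *
o,im=snap('wrist','w12')
print(o['time_s'],theta(o),o['ee_pos'],o['grip_width'],o['force'])
p,a,s=square(im,(255,200,385,312),o,o['ee_pos'][2]+.0203); print(p,a,s,shift([*p,o['ee_pos'][2]+.0203],o))
print(shift([.5865,-.1778,.0495],o))
E
```

```text
18.3667 -1.78 [ 0.58574409 -0.17751657  0.10500326] 0.05588903072120058 [-0.16290295 -0.7896695  -0.57022316]
[ 0.5871666  -0.17652184] -1.695098876953125 [41.69756165 42.14423218] [-2.03  0.14 -0.1 ]
[5.55 0.08 0.03]
```

View pics/w12.png

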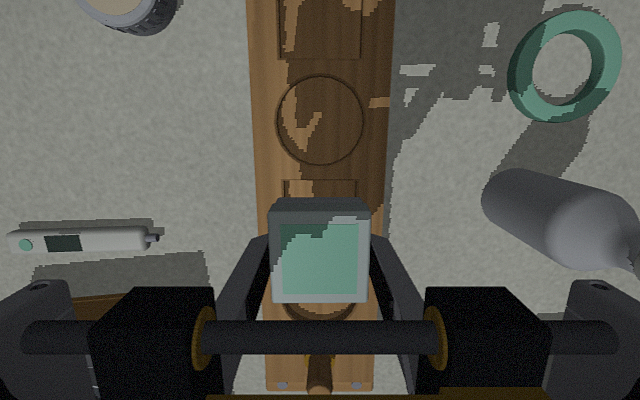

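The tin is held square with the deck. Round well 2's rim is centred at about (320,120), which I'll use to check the target.

```bash
python3 - <<'E'
from h import *
o=ctrl.get_obs()
P=ray('wrist',[(276,120),(364,120),(320,76),(320,165),(282,183),(358,183)],.046,o).round(4);print(P[:,:2]); print((P[0]+P[1])/2,(P[2]+P[3])/2)
E
```

```text
[[ 0.5573 -0.1023]
 [ 0.6218 -0.1043]
 [ 0.5905 -0.0732]
 [ 0.5886 -0.1364]
 [ 0.5588 -0.1495]
 [ 0.6175 -0.1513]]
[ 0.58955 -0.1033   0.046  ] [ 0.58955 -0.1048   0.046  ]
```

Emit:
{"method": "play_rows", "body": {
  "increments": [
    [[255,1.5,0.06,0.1,0],[255,1.5,0,0,0],[255,0.8,0,0,0],[255,0.4,0,0,0],[255,0.4,0,0,0],[255,0.4,0,0,0],[255,0.2,0,0,0],[255,0,0,0,0]]
  ]
}}

```text
time_s: 19.08
ee_pos: [0.5866, -0.1787, 0.0531]
eef_rot: [-1.987, 1.571, 2.694]
force: [-0.6, 0.3, 0.2]
grip_width: 0.0559
```

Emit:
{"method": "play_rows", "body": {
  "increments": [
    [[255,0.3,0,0,0],[255,0.15,0,0,0],[255,0,0,0,0]]
  ]
}}

```text
time_s: 19.33
ee_pos: [0.5869, -0.1789, 0.0495]
eef_rot: [1.095, 1.57, -0.507]
force: [-1.7, 0.3, 6.8]
grip_width: 0.0559
```

Emit:
{"method": "play_rows", "body": {
  "increments": [
    [[30,0,0,0,0],[30,0,0,0,0],[30,0,0,0,0],[0,-2,0,0,0],[0,-4,0,0,0],[0,-4,-1,-1,0],[0,-3,-2.3,-2.8,0],[0,0,-2.7,-3.1,0],[0,0,-2.7,-3.1,0],[0,0,-2.7,-3.1,0],[0,0,-2.7,-3.1,0],[0,0,0,-1.1,0]]
  ]
}}

```text
time_s: 20.33
ee_pos: [0.4504, -0.0021, 0.1746]
eef_rot: [-2.189, 1.57, 2.493]
force: [-0.5, 0.4, 1.3]
grip_width: 0.0944
```

Emit:
{"method": "play_rows", "body": {
  "increments": [
    [[0,0,0,0,0],[0,0,0,0,0]]
  ]
}}

```text
time_s: 20.5
ee_pos: [0.4544, -0.0049, 0.1749]
eef_rot: [1.387, 1.57, -0.214]
force: [0.3, -0.2, 0.4]
grip_width: 0.0939
```

```bash
python3 - <<'E'
from h import *
o,im=snap('wrist','w13')
print(o['time_s'],theta(o),o['ee_pos'],o['grip_width'],o['force'])
E
```

```text
20.5 -1.72 [ 0.45443213 -0.0048705   0.1749339 ] 0.09392954170951143 [ 0.34382042 -0.2280029   0.42843535]
```

View pics/w13.png

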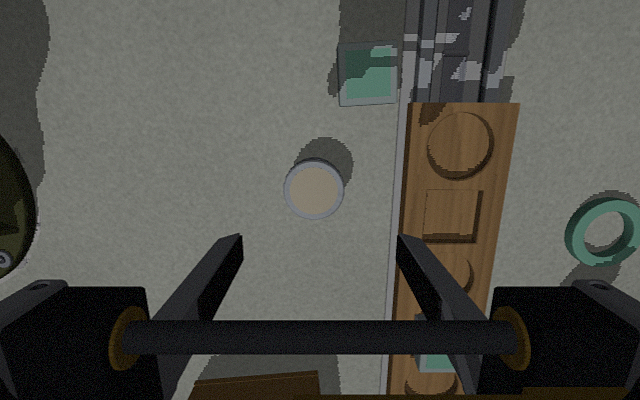

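```bash
python3 - <<'E'
from h import *
im=cv2.imread('pics/raw_w13.png'); o=ctrl.get_obs()
p,s=disc(im,(280,150,350,225),o); print(p,s,o['ee_pos'],shift([*p,.016],o))
print(square(im,(330,40,402,108),o))
E
```

```text
[0.45390342 0.0077226 ] [20.17619781 42.81795044] [ 0.45452208 -0.00539675  0.17465944] [15.87 -0.11 -1.31]
(array([0.50494746, 0.10829956]), 1.741901159286499, array([41.88258972, 42.18533325]))
```

```bash
python3 - <<'E'
from h import *
im=cv2.imread('pics/raw_w13.png'); o=ctrl.get_obs()
hsv=cv2.cvtColor(im,cv2.COLOR_BGR2HSV); print(hsv[190,270:355:4].tolist()); print(hsv[150:230:4,314].tolist())
E
```

```text
[[33, 19, 123], [34, 15, 120], [39, 15, 118], [45, 8, 128], [99, 15, 119], [23, 45, 136], [20, 38, 134], [22, 37, 130], [17, 40, 135], [22, 37, 131], [17, 36, 133], [27, 36, 127], [18, 39, 132], [20, 49, 129], [22, 37, 132], [19, 43, 129], [20, 39, 130], [96, 11, 119], [116, 17, 122], [38, 17, 122], [41, 16, 124], [60, 8, 124]]
[[30, 14, 71], [30, 30, 68], [102, 28, 46], [102, 20, 130], [112, 22, 128], [19, 41, 132], [21, 37, 132], [21, 45, 130], [23, 41, 130], [18, 35, 133], [27, 36, 127], [20, 42, 128], [21, 33, 131], [18, 49, 135], [19, 41, 132], [23, 40, 134], [98, 8, 121], [109, 16, 130], [34, 16, 125], [38, 17, 122]]
```

```bash
sed -i "s/'cream':(h>10)&(h<30)&(s>40)/'cream':cv2.medianBlur(((h>10)\&(h<30)\&(s>27)).astype(np.uint8),5)>0/" h.py; python3 - <<'E'
from h import *
im=cv2.imread('pics/raw_w13.png'); o=ctrl.get_obs()
p,s=disc(im,(280,150,350,225),o); print(p,s,o['ee_pos'],shift([*p,.016],o))
print(ray('wrist',(314,190),.036,o))
E
```

```text
[ 0.44989272 -0.00358061] [48.0514679  48.48397522] [ 0.45452208 -0.00539675  0.17465944] [15.87 -0.48 -0.17]
[[ 0.45062133 -0.00277671  0.036     ]]
```

Emit:
{"method": "play_rows", "body": {
  "increments": [
    [[0,0,-0.6,-0.15,0],[0,2,0,0,0],[0,3.5,0,0,0],[0,3.5,0,0,0],[0,3,0,0,0],[0,2.2,0,0,0],[0,1.3,0,0,0],[0,0.4,0,0,0],[255,0,0,0,0],[255,0,0,0,0],[255,0,0,0,0],[255,0,0,0,0]]
  ]
}}

```text
time_s: 21.55
ee_pos: [0.4485, -0.0034, 0.0165]
eef_rot: [1.497, 1.569, -0.105]
force: [1.0, 1.1, 0.8]
grip_width: 0.0708
```

Emit:
{"method": "play_rows", "body": {
  "increments": [
    [[255,0,0,0,0],[255,0,0,0,0],[255,0,0,0,0]]
  ]
}}

```text
time_s: 21.8
ee_pos: [0.4483, -0.0033, 0.0162]
eef_rot: [1.439, 1.57, -0.163]
force: [-1.3, -0.4, 6.9]
grip_width: 0.0635
```

```bash
python3 - <<'E'
from h import *
o,im=snap('wrist','w14')
print(o['time_s'],theta(o),o['ee_pos'],o['grip_width'],o['force'])
p,s=disc(im,(255,190,385,315),o); print(p,s,shift([*p,.036],o))
E
```

```text
21.8 -1.79 [ 0.44832913 -0.00325447  0.01624364] 0.06352283162109246 [-1.25256452 -0.44917027  6.89960733]
[ 0.44970962 -0.00310682] [49.07185669 49.42737427] [-1.98  0.14 -0.02]
```

View pics/w14.png

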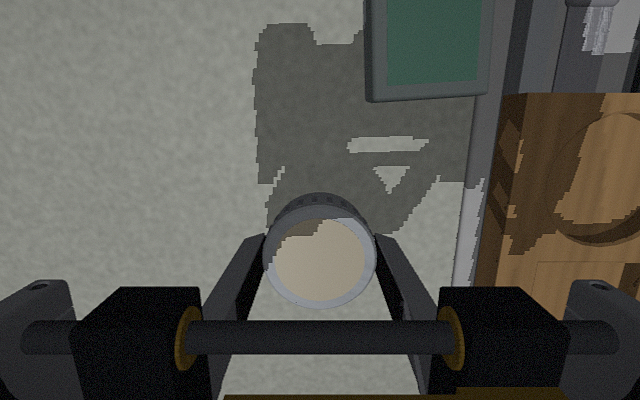

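Emit:
{"method": "play_rows", "body": {
  "increments": [
    [[255,-1,0,0,0],[255,-2.5,0,0,0],[255,-3,0,0,0],[255,-2.4,1.5,1,0],[255,0,2.9,1.9,0],[255,0,3,2.1,0],[255,0,3,2.1,0],[255,0,3,1.9,0],[255,0,1,0.7,0],[255,0,0,0,0],[255,0,0,0,0]]
  ]
}}

```text
time_s: 22.77
ee_pos: [0.5884, -0.1046, 0.1045]
eef_rot: [-1.875, 1.57, 2.806]
force: [-1.1, -0.1, -1.0]
grip_width: 0.0635
```

```bash
python3 - <<'E'
from h import *
o,im=snap('wrist','w15')
print(o['time_s'],theta(o),o['ee_pos'],o['grip_width'],o['force'])
print(shift([.589,-.1047,.050],o))
E
```

```text
22.7667 -1.82 [ 0.58840555 -0.10459511  0.10452043] 0.06349796454892404 [-1.05399102 -0.05709172 -0.9553148 ]
[5.45 0.06 0.01]
```

View pics/w15.png

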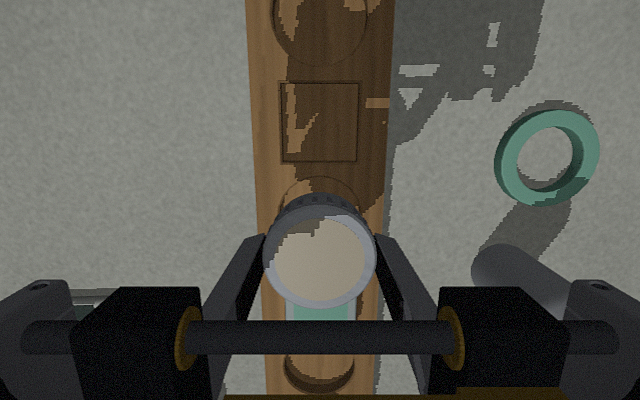

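```bash
python3 - <<'E'
from h import *
o=ctrl.get_obs()
P=ray('wrist',[(279,81),(358,81),(357,162),(282,162)],.046,o); print(P[:,:2].round(4),P.mean(0)); print(ray('wrist',[(320,176)],.046,o))
E
```

```text
[[ 0.5641 -0.0025]
 [ 0.6199 -0.0042]
 [ 0.6194 -0.0616]
 [ 0.5626 -0.0599]] [ 0.59149182 -0.03204349  0.046     ]
[[ 0.5910384  -0.07154125  0.046     ]]
```

Emit:
{"method": "play_rows", "body": {
  "increments": [
    [[255,1.5,0.06,0,0],[255,1.5,0,0,0],[255,0.8,0,0,0],[255,0.4,0,0,0],[255,0.4,0,0,0],[255,0.4,0,0,0],[255,0.2,0,0,0],[255,0,0,0,0]]
  ]
}}

```text
time_s: 23.48
ee_pos: [0.5893, -0.1046, 0.0525]
eef_rot: [-1.723, 1.571, 2.958]
force: [-0.7, -0.9, -1.4]
grip_width: 0.0637
```

Already well below the deck with no force; finish seating, then release and go for the square tin that was knocked aside.

Emit:
{"method": "play_rows", "body": {
  "increments": [
    [[255,0.25,0,0,0],[255,0.1,0,0,0],[255,0,0,0,0],[20,0,0,0,0],[20,0,0,0,0],[20,0,0,0,0],[0,-2,0,0,0],[0,-4,0,0,0],[0,-4,-0.3,-1,0],[0,-3,-1.4,-2.8,0],[0,0,-1.4,-3.3,0],[0,0,-1.4,-3.3,0]]
  ]
}}

```text
time_s: 24.48
ee_pos: [0.5482, 0.0003, 0.1797]
eef_rot: [1.553, 1.567, -0.05]
force: [1.1, 1.0, -1.4]
grip_width: 0.0939
```

Emit:
{"method": "play_rows", "body": {
  "increments": [
    [[0,0,-1.4,-3.3,0],[0,0,-1.4,-3.3,0],[0,0,-1.4,-3.3,0],[0,0,0,0,0],[0,0,0,0,0]]
  ]
}}

```text
time_s: 24.9
ee_pos: [0.509, 0.1011, 0.1781]
eef_rot: [1.562, 1.57, -0.037]
force: [0.3, 0.2, -0.1]
grip_width: 0.0942
```

```bash
python3 - <<'E'
from h import *
o,im=snap('wrist','w16')
print(o['time_s'],theta(o),o['ee_pos'],o['grip_width'],o['force'])
E
```

```text
24.9 -1.63 [0.50896081 0.10107367 0.17809664] 0.09416101266402883 [ 0.26793374  0.23735353 -0.0509986 ]
```

View pics/w16.png

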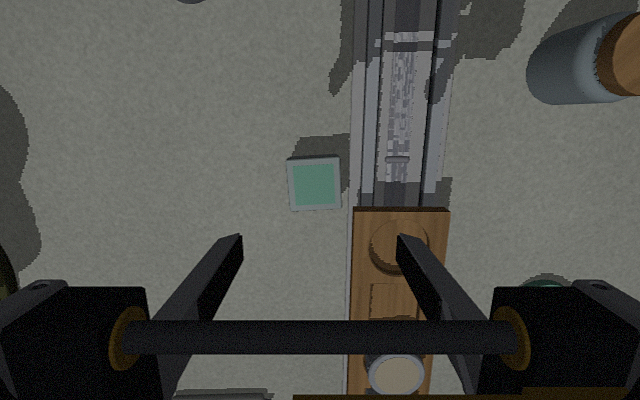

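Square tin B now lies 8 mm from the rail, too close for a finger, so I'll grip it along the rail direction, move it clear and regrasp.

Emit:
{"method": "play_rows", "body": {
  "increments": [
    [[0,0,0,0,7.1],[0,0,0,0,7.1],[0,0,0,0,7.1],[0,0,0,0,7.1],[0,0,0,0,7.1],[0,0,0,0,7.1],[0,0,0,0,7.1],[0,0,0,0,7.1],[0,0,0,0,7.1],[0,0,0,0,7.1],[0,0,0,0,7.1],[0,0,0,0,7.1]]
  ]
}}

```text
time_s: 25.95
ee_pos: [0.5098, 0.0984, 0.1777]
eef_rot: [0.761, 1.571, -2.336]
force: [0.1, -0.5, 0.7]
grip_width: 0.094
```

```bash
python3 - <<'E'
from h import *
im=cv2.imread('pics/raw_w16.png'); 
o,im=snap('wrist','w17')
print(o['time_s'],theta(o),o['ee_pos'],o['grip_width'],o['force'])
p,a,s=square(im,(250,130,400,260),o); print(p,a,s,shift([*p,.017],o))
E
```

```text
25.95 -87.45 [0.50982004 0.09841954 0.17770274] 0.09401316387247738 [ 0.09186164 -0.50289522  0.73593711]
[0.5048415  0.10859849] 2.562708854675293 [41.37099915 42.39880371] [16.07 -1.04  0.45]
```

View pics/w17.png

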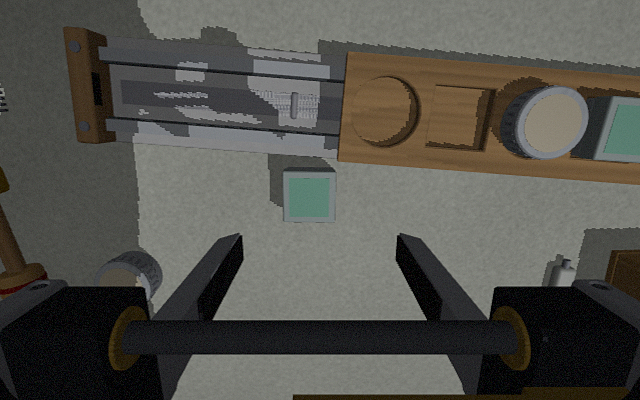

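Emit:
{"method": "play_rows", "body": {
  "increments": [
    [[0,0,-1.15,0.45,0.3],[0,2,0,0,0],[0,3.5,0,0,0],[0,3.5,0,0,0],[0,3,0,0,0],[0,2.2,0,0,0],[0,1.4,0,0,0],[0,0.4,0,0,0],[255,0,0,0,0],[255,0,0,0,0],[255,0,0,0,0],[255,0,0,0,0]]
  ]
}}

```text
time_s: 27.0
ee_pos: [0.5049, 0.111, 0.019]
eef_rot: [-3.052, 1.569, 0.137]
force: [0.5, 0.3, 0.6]
grip_width: 0.0707
```

Emit:
{"method": "play_rows", "body": {
  "increments": [
    [[255,0,0,0,0],[255,0,0,0,0],[255,0,0,0,0],[255,0,0,0,0],[255,-1,0,0,0],[255,-1,0,0,0],[255,0,0,3,0],[255,0,0,3,0],[255,0,0,0,0]]
  ]
}}

```text
time_s: 27.75
ee_pos: [0.4399, 0.1081, 0.0379]
eef_rot: [0.072, 1.567, -3.022]
force: [-0.7, 0.3, -1.3]
grip_width: 0.0561
```

Emit:
{"method": "play_rows", "body": {
  "increments": [
    [[255,1.2,0,0,0],[255,0.6,0,0,0],[255,0.1,0,0,0],[20,0,0,0,0],[20,0,0,0,0],[10,0,0,0,0],[0,-2,0,0,0],[0,-4,0,0,-4],[0,-4,0,0,-7.1],[0,-4,0,0,-7.1],[0,-2,0,0,-7.1],[0,0,0,0,-7.1]]
  ]
}}

```text
time_s: 28.75
ee_pos: [0.4461, 0.1086, 0.1841]
eef_rot: [2.681, 1.563, 0.159]
force: [0.4, -0.2, -0.6]
grip_width: 0.0939
```

Emit:
{"method": "play_rows", "body": {
  "increments": [
    [[0,0,0,0,-7.1],[0,0,0,0,-7.1],[0,0,0,0,-7.1],[0,0,0,0,-7.1],[0,0,0,0,-7.1],[0,0,0,0,-7.1],[0,0,0,0,-7.1],[0,0,0,0,-7.1],[0,0,0,0,-1],[0,0,0,0,0],[0,0,0,0,0]]
  ]
}}

```text
time_s: 29.67
ee_pos: [0.4443, 0.1083, 0.1791]
eef_rot: [1.825, 1.571, 0.301]
force: [0.7, 0.6, 0.7]
grip_width: 0.094
```

```bash
python3 - <<'E'
from h import *
o,im=snap('wrist','w18')
print(o['time_s'],theta(o),o['ee_pos'],o['grip_width'],o['force'])
p,a,s=square(im,(230,100,400,260),o); print(p,a,s,shift([*p,.017],o))
E
```

```text
29.6667 2.69 [0.44429726 0.10828597 0.17906044] 0.09403721161461734 [0.68123484 0.56199447 0.65952259]
[0.44438496 0.10716296] 2.7213380336761475 [42.05456543 41.1799408 ] [16.21 -0.    0.11]
```

View pics/w18.png

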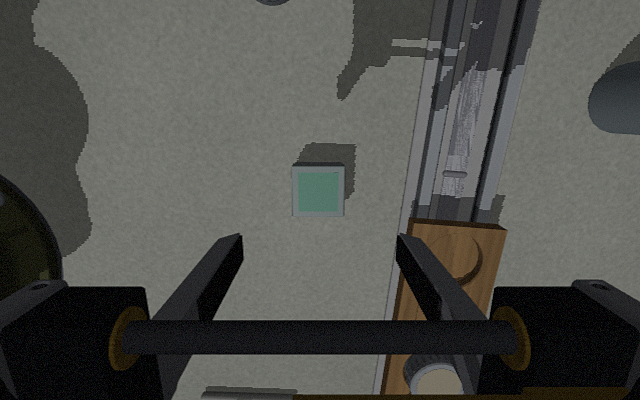

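Square tin B stands clear of the rail at (318,191), aligned with the jaws.

Emit:
{"method": "play_rows", "body": {
  "increments": [
    [[0,0,-0.14,0.1,0],[0,2,0,0,0],[0,3.5,0,0,0],[0,3.5,0,0,0],[0,3,0,0,0],[0,2.4,0,0,0],[0,1.5,0,0,0],[0,0.4,0,0,0],[255,0,0,0,0],[255,0,0,0,0],[255,0,0,0,0],[255,0,0,0,0]]
  ]
}}

```text
time_s: 30.72
ee_pos: [0.4435, 0.1073, 0.017]
eef_rot: [1.675, 1.569, 0.155]
force: [0.4, 0.8, 0.3]
grip_width: 0.0708
```

Emit:
{"method": "play_rows", "body": {
  "increments": [
    [[255,0,0,0,0],[255,0,0,0,0],[255,0,0,0,0],[255,0,0,0,0]]
  ]
}}

```text
time_s: 31.05
ee_pos: [0.4431, 0.1073, 0.0163]
eef_rot: [1.704, 1.57, 0.184]
force: [-1.0, -0.2, 6.7]
grip_width: 0.0556
```

```bash
python3 - <<'E'
from h import *
o,im=snap('wrist','w19')
print(o['time_s'],theta(o),o['ee_pos'],o['grip_width'],o['force'])
p,a,s=square(im,(255,200,385,312),o); print(p,a,s,shift([*p,.036],o))
E
```

```text
31.05 2.91 [0.4431475  0.10725859 0.01633639] 0.055621937918948906 [-1.03614858 -0.17268978  6.67287294]
[0.44442417 0.10794496] 2.9388351440429688 [42.2933197  41.85814514] [-1.97  0.13 -0.06]
```

Emit:
{"method": "play_rows", "body": {
  "increments": [
    [[255,-1,0,0,0],[255,-2.5,0,0,0],[255,-3,0,0,0],[255,-2.4,0,0,4.7],[255,0,2,1.8,0],[255,0,2.9,2.6,0],[255,0,2.9,2.6,0],[255,0,2.9,2.6,0],[255,0,2.9,2.6,0],[255,0,1.6,1.4,0],[255,0,0,0,0],[255,0,0,0,0]]
  ]
}}

```text
time_s: 32.1
ee_pos: [0.5905, -0.0341, 0.1047]
eef_rot: [-1.708, 1.57, 2.971]
force: [-1.3, 0.0, -1.8]
grip_width: 0.0556
```

```bash
python3 - <<'E'
from h import *
o,im=snap('wrist','w20')
print(o['time_s'],theta(o),o['ee_pos'],o['grip_width'],o['force'])
print(shift([.591,-.0336,.050],o))
E
```

```text
32.1 -1.87 [ 0.59050658 -0.03411839  0.1047493 ] 0.055603845107098884 [-1.32192295  0.02286092 -1.80751507]
[ 5.47  0.05 -0.05]
```

View pics/w20.png

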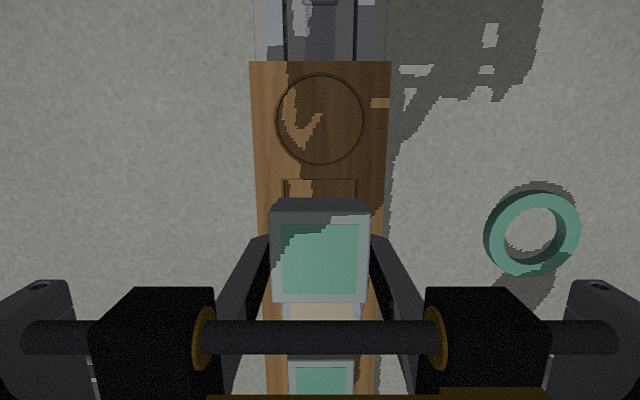

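The tin is over square well 2 and lined up the same way as the first one, so I'll lower it.

Emit:
{"method": "play_rows", "body": {
  "increments": [
    [[255,1.5,0.05,-0.03,0],[255,1.5,0,0,0],[255,0.8,0,0,0],[255,0.4,0,0,0],[255,0.4,0,0,0],[255,0.4,0,0,0],[255,0.2,0,0,0],[255,0,0,0,0]]
  ]
}}

```text
time_s: 32.82
ee_pos: [0.591, -0.0331, 0.0528]
eef_rot: [-1.559, 1.571, 3.122]
force: [0.8, -0.7, -2.0]
grip_width: 0.0561
```

Emit:
{"method": "play_rows", "body": {
  "increments": [
    [[255,0.2,0,0,0],[255,0.1,0,0,0],[255,0,0,0,0]]
  ]
}}

```text
time_s: 33.07
ee_pos: [0.5913, -0.0332, 0.0504]
eef_rot: [1.478, 1.57, -0.124]
force: [-2.2, 0.0, 3.6]
grip_width: 0.0559
```

Emit:
{"method": "play_rows", "body": {
  "increments": [
    [[20,0,0,0,0],[20,0,0,0,0],[20,0,0,0,0],[0,-2,0,0,0],[0,-4,0,0,0],[0,-4,-0.8,-1.2,0],[0,-3,-1.8,-2.8,0],[0,0,-2.0,-3.3,0],[0,0,-2.0,-3.3,0],[0,0,-2.0,-3.3,0],[0,0,-2.0,-3.3,0],[0,0,-2.0,-3.3,0]]
  ]
}}

```text
time_s: 34.07
ee_pos: [0.4718, 0.1747, 0.1772]
eef_rot: [1.901, 1.57, 0.299]
force: [0.4, 0.6, -0.8]
grip_width: 0.0939
```

Emit:
{"method": "play_rows", "body": {
  "increments": [
    [[0,0,-2.0,-3.3,0],[0,0,-2.0,-3.3,0],[0,0,-2.0,-3.3,0],[0,0,-2.0,-3.1,0],[0,0,-1.0,-1,0],[0,0,0,0,0],[0,0,0,0,0]]
  ]
}}

```text
time_s: 34.65
ee_pos: [0.3871, 0.3163, 0.177]
eef_rot: [1.092, 1.571, -0.508]
force: [0.3, 0.6, -0.1]
grip_width: 0.0938
```

```bash
python3 - <<'E'
from h import *
o,im=snap('wrist','w21')
print(o['time_s'],theta(o),o['ee_pos'],o['grip_width'],o['force'])
E
```

```text
34.65 -1.7 [0.38712865 0.31634507 0.1770027 ] 0.09379258287856657 [ 0.33681369  0.59519483 -0.12750417]
```

View pics/w21.png

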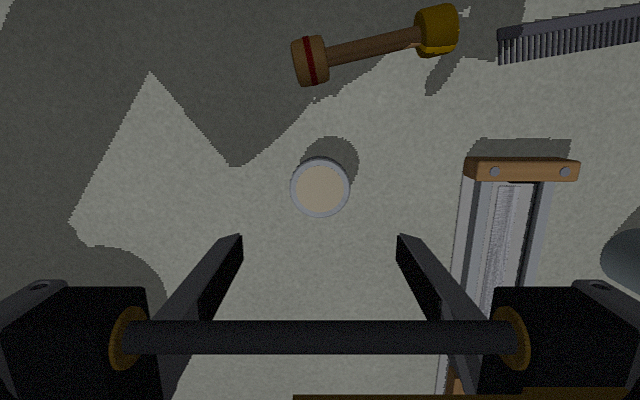

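```bash
python3 - <<'E'
from h import *
im=cv2.imread('pics/raw_w21.png'); o=ctrl.get_obs()
p,s=disc(im,(285,150,360,225),o); print(p,s,o['ee_pos'],shift([*p,.0165],o))
E
```

```text
[0.3892481  0.31870974] [48.13312683 48.61878052] [0.3876363  0.31577732 0.17700791] [16.05  0.15 -0.3 ]
```

The round tin is centred at (320,187), with the jaws clear all round.

Emit:
{"method": "play_rows", "body": {
  "increments": [
    [[0,0,0,-0.3,0],[0,2,0,0,0],[0,3.5,0,0,0],[0,3.5,0,0,0],[0,3,0,0,0],[0,2.3,0,0,0],[0,1.4,0,0,0],[0,0.4,0,0,0],[255,0,0,0,0],[255,0,0,0,0],[255,0,0,0,0],[255,0,0,0,0]]
  ]
}}

```text
time_s: 35.7
ee_pos: [0.388, 0.3194, 0.0171]
eef_rot: [2.214, 1.569, 0.611]
force: [0.1, -0.1, -0.4]
grip_width: 0.0705
```

Emit:
{"method": "play_rows", "body": {
  "increments": [
    [[255,0,0,0,0],[255,0,0,0,0],[255,0,0,0,0]]
  ]
}}

```text
time_s: 35.95
ee_pos: [0.3878, 0.3194, 0.0167]
eef_rot: [2.141, 1.57, 0.539]
force: [-0.9, -1.6, 7.0]
grip_width: 0.0638
```

```bash
python3 - <<'E'
from h import *
o,im=snap('wrist','w22')
print(o['time_s'],theta(o),o['ee_pos'],o['grip_width'],o['force'])
p,s=disc(im,(255,190,385,315),o); print(p,s,shift([*p,.036],o))
E
```

```text
35.95 -1.79 [0.38780797 0.31936495 0.01674344] 0.063763227968715 [-0.92175804 -1.63566358  7.01646574]
[0.38919312 0.31930249] [49.06967773 49.35563965] [-1.93  0.14  0.  ]
```

Emit:
{"method": "play_rows", "body": {
  "increments": [
    [[255,-1,0,0,0],[255,-2.5,0,0,0],[255,-3,0.5,0.7,0],[255,-2.4,1.5,1.9,0],[255,0,2.4,3.1,0],[255,0,2.4,3.1,0],[255,0,2.4,3.1,0],[255,0,2.4,3.1,0],[255,0,2.4,3.1,0],[255,0,2.4,3.1,0],[255,0,2.4,3.1,0],[255,0,2.0,2.5,0]]
  ]
}}

```text
time_s: 37.0
ee_pos: [0.588, 0.0423, 0.1057]
eef_rot: [1.377, 1.57, -0.226]
force: [-0.1, 1.1, -0.9]
grip_width: 0.0641
```

Emit:
{"method": "play_rows", "body": {
  "increments": [
    [[255,0,0.6,0.5,0],[255,0,0,0,0],[255,0,0,0,0]]
  ]
}}

```text
time_s: 37.25
ee_pos: [0.5923, 0.04, 0.1051]
eef_rot: [-1.831, 1.57, 2.85]
force: [0.6, 0.4, -0.4]
grip_width: 0.0639
```

```bash
python3 - <<'E'
from h import *
o,im=snap('wrist','w23')
print(o['time_s'],theta(o),o['ee_pos'],o['grip_width'],o['force'])
print(shift([.5935,.0398,.0505],o))
P=ray('wrist',[(320,178)],.046,o);print(P)
E
```

```text
37.25 -1.81 [0.59231169 0.04001502 0.10507262] 0.06389061908548048 [ 0.5988088   0.43203858 -0.40524115]
[5.46 0.12 0.02]
[[0.59523722 0.07099593 0.046     ]]
```

View pics/w23.png

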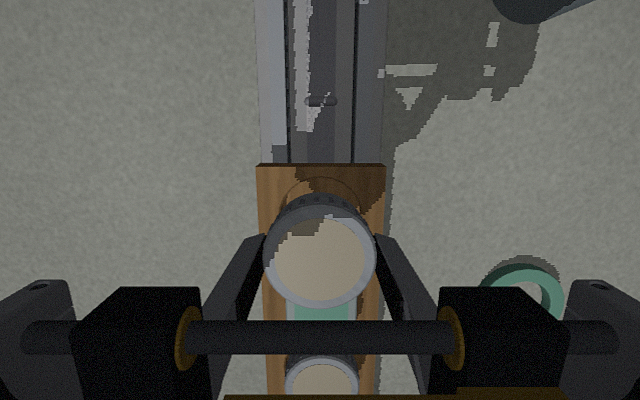

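The tin is over round well 3, whose far rim is just visible above it at row ~178. I'll lower it.

Emit:
{"method": "play_rows", "body": {
  "increments": [
    [[255,1.5,0.1,0,0],[255,1.5,0,0,0],[255,0.8,0,0,0],[255,0.4,0,0,0],[255,0.4,0,0,0],[255,0.4,0,0,0],[255,0.2,0,0,0],[255,0,0,0,0]]
  ]
}}

```text
time_s: 37.97
ee_pos: [0.5937, 0.0397, 0.0529]
eef_rot: [-1.454, 1.571, -3.056]
force: [-0.5, 0.6, -0.4]
grip_width: 0.0638
```

Emit:
{"method": "play_rows", "body": {
  "increments": [
    [[255,0.2,0,0,0],[255,0.1,0,0,0],[255,0,0,0,0]]
  ]
}}

```text
time_s: 38.22
ee_pos: [0.594, 0.0395, 0.0508]
eef_rot: [1.584, 1.57, -0.018]
force: [-2.6, -0.1, 5.2]
grip_width: 0.0634
```

Emit:
{"method": "play_rows", "body": {
  "increments": [
    [[20,0,0,0,0],[20,0,0,0,0],[20,0,0,0,0],[0,-2,0,0,0],[0,-4,0,0,0],[0,-4,0,1.2,0],[0,-3,0,2.8,0],[0,-2,0,3.5,0],[0,-2,0,3.5,0],[0,0,0,3.5,0],[0,0,0,3.5,0],[0,0,0,3.5,0]]
  ]
}}

```text
time_s: 39.22
ee_pos: [0.5868, -0.177, 0.2203]
eef_rot: [1.259, 1.57, -0.344]
force: [0.3, 0.1, 1.0]
grip_width: 0.0939
```

Emit:
{"method": "play_rows", "body": {
  "increments": [
    [[0,0,0,2,0],[0,0,0,0,0],[0,0,0,0,0]]
  ]
}}

```text
time_s: 39.47
ee_pos: [0.5862, -0.196, 0.2196]
eef_rot: [-2.154, 1.57, 2.526]
force: [0.5, 0.7, -0.7]
grip_width: 0.0938
```

```bash
python3 - <<'E'
from h import *
o,im=snap('wrist','w24')
print(o['time_s'],theta(o),o['ee_pos'],o['grip_width'],o['force'])
snap('side','s24',(160,80,460,400),1.875)
E
```

```text
39.4667 -1.89 [ 0.58623455 -0.19596953  0.2195799 ] 0.09383484941492003 [ 0.54917294  0.71571821 -0.70014926]
```

View pics/w24.png

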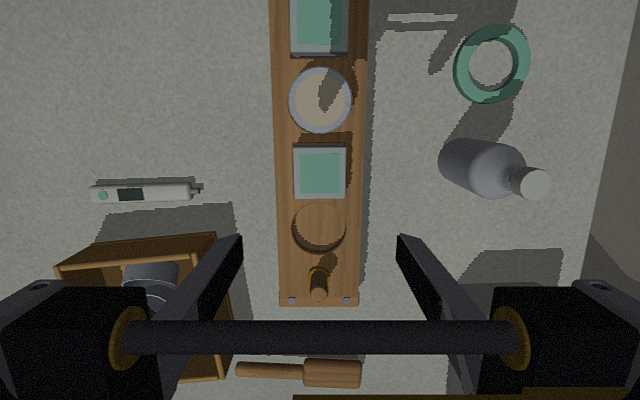

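View pics/s24.png

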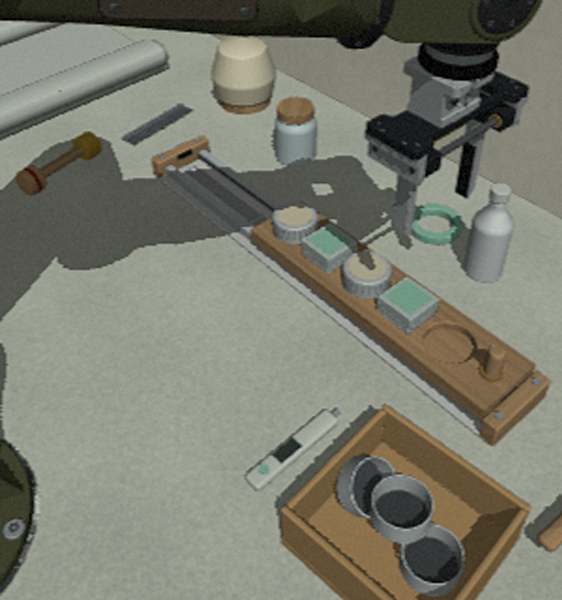

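All four tins look flat and home with no gaps, and the three empties are in the box. Now the knob, at about (318,285) in the wrist view.

Emit:
{"method": "play_rows", "body": {
  "increments": [
    [[0,0,0,2.5,0],[0,0,0.05,3.5,0],[0,0,0,3.5,0],[0,0,0,2,0],[0,0,0,0,0],[0,3,0,0,0],[0,3.5,0,0,0],[0,3.5,0,0,0],[0,3,0,0,0],[0,1.8,0,0,0],[0,0.9,0,0,0],[0,0,0,0,0]]
  ]
}}

```text
time_s: 40.57
ee_pos: [0.5832, -0.3084, 0.0612]
eef_rot: [-2.119, 1.568, 2.564]
force: [-0.3, -0.3, 0.1]
grip_width: 0.0941
```

```bash
python3 - <<'E'
from h import *
o,im=snap('wrist','w25')
print(o['time_s'],theta(o),o['ee_pos'],o['grip_width'],o['force'])
E
```

```text
40.5667 -1.7 [ 0.58317527 -0.3083838   0.06120954] 0.09410291757519461 [-0.27312693 -0.34464413  0.0679956 ]
```

View pics/w25.png

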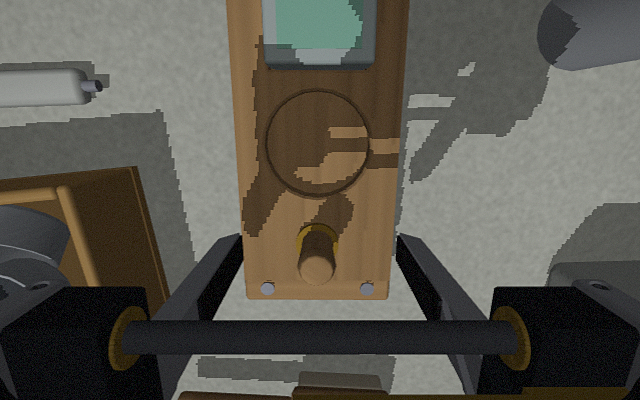

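Emit:
{"method": "play_rows", "body": {
  "increments": [
    [[120,0.3,0,0,0],[180,0,0,0,0],[200,0,0,0,0],[255,0,0,0,0],[255,0,0,0,0],[255,0,0,0,0],[255,0,0,0,0],[255,0,0,0,0],[255,0,0,0,0],[255,0,0,0,0]]
  ],
  "newtons": 25
}}

```text
time_s: 41.45
ee_pos: [0.5834, -0.3103, 0.0599]
eef_rot: [-0.247, 1.571, -1.849]
force: [-0.2, 0.0, -0.1]
grip_width: 0.0311
```

Emit:
{"method": "play_rows", "body": {
  "increments": [
    [[255,0,0,0,0],[255,0,0,0,0],[255,0,0,0,0],[255,0,0,0,0]]
  ]
}}

```text
time_s: 41.78
ee_pos: [0.5816, -0.3102, 0.0597]
eef_rot: [-1.799, 1.566, 2.882]
force: [-14.2, 2.2, 6.2]
grip_width: 0.0216
```

Emit:
{"method": "play_rows", "body": {
  "increments": [
    [[255,0,-0.15,0,0],[255,0,0,-0.3,0],[255,0,0,-0.5,0],[255,0,0,-0.7,0],[255,0,0,-0.8,0],[255,0,0,-0.8,0],[255,0,0,-0.8,0],[255,0,0,-0.8,0],[255,0,0,-0.8,0],[255,0,0,-0.8,0],[255,0,0,-0.8,0],[255,0,0,-0.8,0]]
  ]
}}

```text
time_s: 42.78
ee_pos: [0.5842, -0.2304, 0.0598]
eef_rot: [-1.949, 1.57, 2.732]
force: [-3.9, -1.0, -1.3]
grip_width: 0.0212
```

Emit:
{"method": "play_rows", "body": {
  "increments": [
    [[255,0,0,-0.8,0],[255,0,0,-0.8,0],[255,0,0,-0.8,0],[255,0,0,-0.8,0],[255,0,0,-0.8,0],[255,0,0,-0.8,0],[255,0,0,-0.8,0],[255,0,0,-0.8,0],[255,0,0,-0.8,0],[255,0,0,-0.8,0],[255,0,0,-0.8,0],[255,0,0,-0.8,0]]
  ]
}}

```text
time_s: 43.78
ee_pos: [0.5874, -0.1345, 0.0598]
eef_rot: [2.03, 1.571, 0.428]
force: [-1.3, -1.3, -5.6]
grip_width: 0.0217
```

```bash
python3 - <<'E'
from h import *
o=ctrl.get_obs()
print(o['ee_pos'],o['grip_width'],o['force'],shift([.589,-.070,.06],o))
E
```

```text
[ 0.58739967 -0.13445281  0.05979801] 0.021705047950705242 [-1.27403647 -1.33779618 -5.60019853] [-0.02 -0.04 -6.45]
```

Emit:
{"method": "play_rows", "body": {
  "increments": [
    [[255,0,0,-0.8,0],[255,0,0,-0.8,0],[255,0,0,-0.8,0],[255,0,0,-0.8,0],[255,0,0,-0.8,0],[255,0,0,-0.7,0],[255,0,0,-0.5,0],[255,0,0,-0.4,0],[255,0,0,-0.3,0],[255,0,0,-0.3,0],[255,0,0,-0.2,0],[255,0,0,0,0]]
  ]
}}

```text
time_s: 44.78
ee_pos: [0.5895, -0.071, 0.0598]
eef_rot: [2.173, 1.57, 0.571]
force: [5.0, 0.7, -10.5]
grip_width: 0.0211
```

Emit:
{"method": "play_rows", "body": {
  "increments": [
    [[255,0,0,-0.2,0],[255,0,0,0,0],[255,0,0,0,0]]
  ]
}}

```text
time_s: 45.03
ee_pos: [0.5895, -0.0703, 0.0598]
eef_rot: [0.316, 1.569, -1.286]
force: [5.4, -6.3, -12.2]
grip_width: 0.0213
```

At the stop (reaction −6 N). I'll ease off, release, lift away and check.

Emit:
{"method": "play_rows", "body": {
  "increments": [
    [[255,0,0,0.1,0],[120,0,0,0,0],[60,0,0,0,0],[0,0,0,0,0],[0,0,0,0,0],[0,0,0,0,0],[0,0,0,0,0],[0,-2,0,0,0],[0,-4,0,0,0],[0,-4,0,0,0],[0,-4,0,0,0],[0,-2,0,0,0]]
  ]
}}

```text
time_s: 46.03
ee_pos: [0.5902, -0.0704, 0.2253]
eef_rot: [1.431, 1.565, -0.171]
force: [1.5, 0.2, -0.3]
grip_width: 0.0914
```

Emit:
{"method": "play_rows", "body": {
  "increments": [
    [[0,0,0,-2,0],[0,0,0,-3,0],[0,0,0,-3,0],[0,0,0,-2,0],[0,0,0,0,0],[0,0,0,0,0]]
  ]
}}

```text
time_s: 46.53
ee_pos: [0.5924, 0.0303, 0.2199]
eef_rot: [-0.352, 1.571, -1.952]
force: [-0.1, -0.1, -0.5]
grip_width: 0.0939
```

```bash
python3 - <<'E'
from h import *
o,im=snap('wrist','w26')
print(o['time_s'],theta(o),o['ee_pos'],o['grip_width'],o['force'])
snap('side','s26',(160,80,460,400),1.875)
E
```

```text
46.5333 -1.69 [0.59241173 0.03026974 0.219903  ] 0.0938647019185545 [-0.1344114  -0.06814997 -0.47764729]
```

View pics/w26.png

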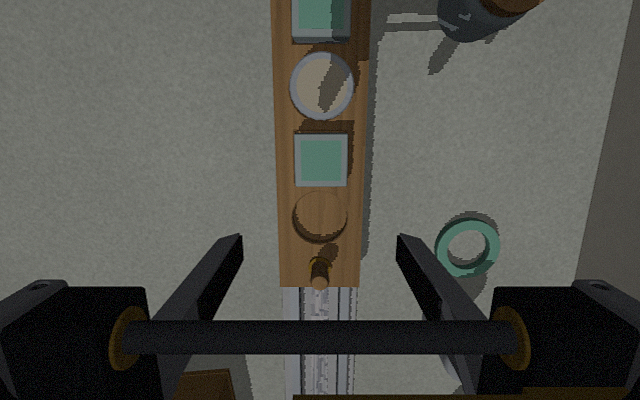

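View pics/s26.png

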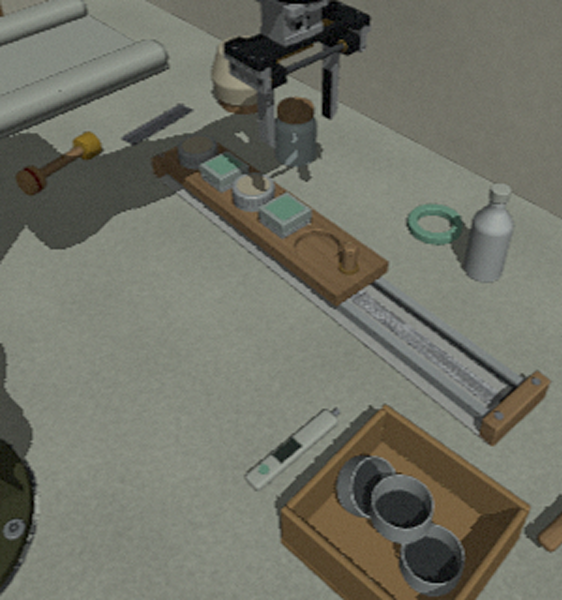

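```bash
python3 - <<'E'
from h import *
a=cv2.imread('pics/raw_w26.png'); o=ctrl.get_obs(); o2=dict(o)
p,_,s=square(a,(285,125,355,190),o,.070); print('now sq1',p,s)
q,s2=disc(a,(285,50,360,122),o,.070); print('now r2',q,s2)
b=cv2.imread('pics/raw_w24.png'); o2['ee_pos']=np.array([.58623,-.19597,.21958])
p0,_,s=square(b,(285,140,352,205),o2,.070); q0,_=disc(b,(285,60,360,135),o2,.070)
print('before',p0,q0,'travel',np.linalg.norm(p-p0),np.linalg.norm(q-q0),'spacing',np.linalg.norm(p-q))
snap('scene','c26',(150,120,510,310),20/9)
E
```

```text
now sq1 [0.59633013 0.06029093] [41.92035522 41.46724854]
now r2 [0.59977637 0.13259675] [77.4619751  86.33840942]
before [ 0.58821143 -0.17803635] [ 0.59322261 -0.10312911] travel 0.23846552579976682 0.2358169544332285 spacing 0.07238790351897431
```

View pics/c26.png

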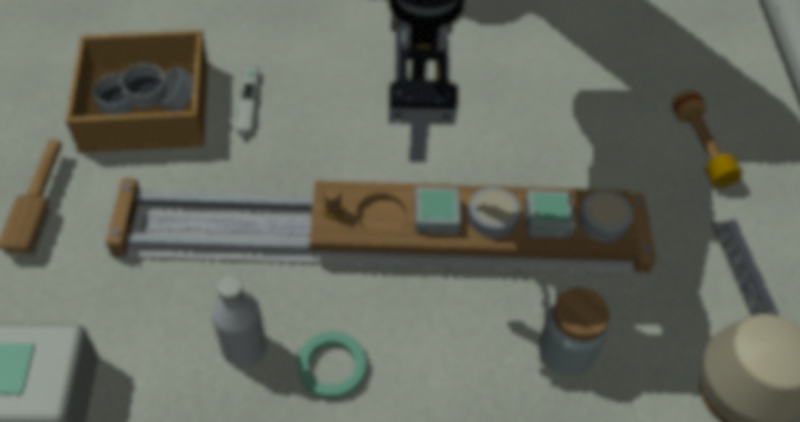

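Travel comes out at 0.2385 m by vision and 0.240 m from the gripper. The organiser is against the far stop and everything looks seated, so I'm handing in.

```bash
python3 -c "
from station import ctrl
print(ctrl.get_obs()['time_s'],ctrl.hand_in())"
```

```text
the job is handed in; nothing more can be done
46.6833 None
```

The job is handed in at 46.7 s of the 210 s allowed. By my checks it is done, though the hand-in gave no verdict.

- **Empties:** all three are in the pine box. One stands on or leans against the other two, but the side view shows it inside and below the rim.
- **Full tins:** four were present, two round and two square. They are in square wells 1 and 2 and round wells 2 and 3, and round well 1 is empty because only two round tins were there. Each one met an upward force of 4–7 N at the well floor.
- **Knocked tin:** one square tin was knocked about 5 cm towards the rail during the run. I gripped it the other way, set it down clear and regrasped it before placing it.
- **Slide:** I gripped the knob and slid the organiser to the stop beside the changing mat. The gripper measured 0.240 m of travel and met a reaction at the stop.

**Last checks:** the views after release show the tins flat in their wells and the bystanders where they started. Travel read from the images was 0.2385 m for the square tin in square well 1. The round tin in round well 2 gave 0.236 m, but a shadow spoiled that fit, so I discounted it. The spacing between those two tins was 72.4 mm against the 72 mm expected.

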